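# Vent a small air receiver through its lock-nut valve

## Robot

A 6-joint arm with a two-finger parallel gripper is mounted at the origin on a cart in front of the work surface, level with it; the furniture and walls round the work are solid. World frame = base frame: x ahead of the robot, y to its left, z up, the work surface at z = 0. Lengths are in m, angles in rad, forces in N, time in s.
With the tool pointing down it reaches from about 0.325 to 0.925 m from the base axis. Payload 3.1 kg.
Tool frame: the origin (TCP) lies between the finger pads; the fingertips stand 8 mm ahead of it and the grasp point (between the pads) lies 11 mm behind it; x points along the fingers, z is the direction in which the jaws open and shut, and the axes are right-handed (so a half turn about x gives the same grasp; the last joint's range is limited). The gripper opens to 85 mm and grips with 20 to 120 N. Pads are 22 mm wide; open, the fingers measure 114 mm over their backs; the gripper's body (76 mm by 85 mm) begins 54 mm behind the grasp point. The pads swing forward as they close: fully open they stand 13 mm farther back than shut.
Start: joints at [-1.406, 0.217, 1.613, -0, 1.311, -0.112], TCP at [0.171, -0.601, 0.239] pointing down, gripper open.
Joint ranges: [-2.75, 2.75], [-0.78, 2.1], [0.31, 2.55], [-1.13, 4.27], [0.13, 2.63], [-2.58, 2.58]. Speed limits (rad/s): [2.79, 2.79, 3.14, 3.14, 3.14, 3.14].

## Interface

Orientations are given as a unit quaternion [x, y, z, w].
In Python, from workcell import env gives the robot as it stands. The module is installed in compiled form; this text tells all that it offers.
- The arm moves only by the shell command python3 -m pendant 'ROWS' [FORCE]. ROWS is JSON, a list of rows, each an object of numbers: "ax", "ay", "az": the turn, a rotation vector about the tool's x, y, z in rad; "tx", "ty", "tz": the shift along the tool's x, y, z in mm; "fingers": the finger opening in mm, from 0 to 85.4. In form: [{"ax": .., "ay": .., "az": .., "tx": .., "ty": .., "tz": .., "fingers": ..}, ...]. A call has 1 to 8 rows; each row is the pose to reach, as a shift and turn from the pose measured when the call began, along the tool's axes at that moment; what a row does not reach only later rows make up. A row lasts 1/12 s, in which the tool goes at most 41.7 mm and 7.16 degrees, less where a joint would pass 70% of its speed; a pose out of reach is approached as far as the arm can. A call with a gripper value outside its range is refused whole. The fingers move at their own pace and stop on an object; FORCE is the grip in N (left out, the last holds). Time passes only in rows, so rows that repeat a pose let the fingers close. It gives the time, the measured TCP pose, the force and the opening at its end, in the units of the state.
- env.observe(): the state, without advancing time (a new reading comes with each control period).
- env.get_image(name): name is "side" or "top" or "wrist"; returns a dict with "color" (384x512x3 uint8, blue, green, red), "K" (3x3 intrinsics, pixels), "world_to_cam" (4x4, takes a point from world to camera coordinates). Camera axes: x right, y up, looking along -z (the intrinsics and any distortion apply to the point x, -y, -z); pixel columns grow to the right and rows downward; lengths in m; the calibration is good to about 2 mm. A picture is of the moment at which its call begins. There is no depth.
- env.hand_in(): hands the job in, once; it reports no verdict.
Trained networks look in the newest picture that a camera, given by its name, has taken for a name from the list of things; names that differ only in an ending like _2 or _b are one class to them, and where a whole thing is asked for, a point or a joint stands for the part that bears it (a point fixed in the world has none). Each returns a list of dicts, best first, with "confidence" (0 to 1); they miss things now and then, are a little off and sometimes report something else, mostly with a low value. They report only what shows in the picture. A call takes as long as a camera call.
- env.cut_out(camera, target): "region" (384x512 bool, what is visible of it) and "centre" ([column, row] in pixels, amid what is visible of it).
- env.place_of(camera, target): "centre" ([column, row] in pixels: a listed point, or the origin of a listed thing).
The state is a dict: "t": time; "joint_positions": joint angles; "joint_vel": joint speeds; "joint_efforts": joint torques, N m; "ee_pos": TCP position; "tool_rot": TCP orientation; "force": force on the tool from outside, world axes, zero at the start; "ft_torque": the same for the moment, N m; "width": opening from 0.0 (shut) to 1.0 (fully open).
Only numpy, scipy, OpenCV 4.12 (cv2) and the standard library are available. Lean on these libraries where they do the work, as an engineer would, in place of code of your own. Each camera call takes 0.05 s, during which the arm holds its last target.

## Task

Vent the small green air receiver: unscrew the tiny knurled steel lock nut on its valve fully to the top of its thread, then press the freed valve tip straight down until the valve is open, hold it open for a good two seconds and let it spring back up. Be gentle: feel where the nut really is, do not bend the stem over in its rubber seat or ram the tip against its stop, and leave the spanner, tape roll and gear where they are.

Things in the scene. Friction and masses are not known exactly. Their poses are not given: they have to be found in the camera images.
- receiver: Small green air receiver, a fixed drum 76 mm in diameter, 190 mm long, lying along its own y on two dark saddles; a brass plug at its +y end (108 mm from the origin). Origin on the table under its middle, z up. The valve stands on a dark steel pad 46 x 46 mm on top of its middle; nothing else near the valve is as high.
- valve_pad (a point): Centre of the pad's top face, z up. The hand-fitted valve's axis is up to 6 mm off it in x and in y. Heights over the pad, plus 0 to 6 mm of seating: flange (30 mm diameter) top 8 mm; brass stem (10 mm diameter) top 38 mm; knurled steel nut, 14 mm diameter, 10 mm tall, on the stem when screwed down; tip, a 7 mm pin through the nut, top 62 mm.
- lock_nut (a joint): Turn of the knurled lock nut, rad: 0 screwed down, starts at 0 to 0.9, 4.2 is the stop at the top. Grows counterclockwise seen from above; the nut climbs the pin 1.43 mm per rad. Needs about 0.04 N m, stays where left. The nut rides on the pin, so the tip goes in only as far as the nut has been raised; turned without lifting, it draws the pin in.
- valve_pin (a joint): How far the tip is pressed down into the stem, m: 0 out (rest), 0.0055 hard stop. A spring resists with 3 N at first and 1.5 N more per mm (9 N at 4 mm, 11 N at the stop) and returns it; the nut goes down with it. The valve is open from 4 mm on; more than 15 N on the tip ruins its seat.
- stem_lean_x (a joint): Lean of the stem about the receiver's x axis in its rubber seat (at the flange's top), rad, 0 upright, positive towards -y. Springs back. A 4 N side push at the nut leans it about 0.05, the most it may lean either way.
- stem_lean_y (a joint): Lean of the stem about the receiver's y axis, rad, 0 upright, positive towards +x; same spring and limit.
- spanner_13: Steel combination spanner lying on the table behind the receiver, 26 x 184 x 8 mm, long along its y; origin at the centre of its underside. Bystander.
- tape_roll: Black tape roll lying flat in front of the receiver, 58 mm in diameter, 19 mm high; origin at the centre of its underside. Bystander.
- gear: Dark steel spur gear lying flat beside the receiver's -y end, 60 mm in diameter, 21 mm high; origin at the centre of its underside. Bystander.

How it is judged:
By the outcome, as a careful person would: the job done as asked, in the order asked, and still so for the second after the job is handed in, with the robot touching nothing.
It also fails if it takes over 72 s, if anything falls off the work surface, if the arm or the gripper's body presses on something with over 40 N, if the wrist force passes 120 N, or if a joint passes its speed limit or range.

## Working session

There is one attempt and no reset: what is moved stays moved. The work goes in short steps, Python scripts to look and compute and a shell command to move; the robot and the scene stay as the last step left them, time stands still between calls to the robot, and variables do not carry over. Pictures are saved under pics/ and viewed, and the job is handed in when it is done.

```bash
mkdir -p pics; ls; cat > h.py <<'E'
import numpy as np, cv2
from workcell import env
from scipy.spatial.transform import Rotation as R
def snap(n,f,crop=None,scale=1):
    d=env.get_image(n); im=d["color"].copy()
    if crop: im=im[crop[1]:crop[3],crop[0]:crop[2]]
    if scale!=1: im=cv2.resize(im,None,fx=scale,fy=scale,interpolation=cv2.INTER_CUBIC)
    cv2.imwrite("pics/"+f,im); return d
def ray(d,px):
    K=np.array(d["K"]);T=np.array(d["world_to_cam"]);Rm=T[:3,:3]
    o=-Rm.T@T[:3,3]
    v=np.linalg.inv(K)@np.array([px[0],px[1],1.]); v=np.array([v[0],-v[1],-v[2]])
    v=Rm.T@v; return o,v/np.linalg.norm(v)
def proj(d,p):
    K=np.array(d["K"]);T=np.array(d["world_to_cam"]); c=T[:3,:3]@np.array(p)+T[:3,3]
    u=K@np.array([c[0],-c[1],-c[2]]); return u[:2]/u[2]
def atz(d,px,z):
    o,v=ray(d,px); return o+v*(z-o[2])/v[2]
def tri(rs):
    A=np.zeros((3,3));b=np.zeros(3)
    for o,v in rs:
        P=np.eye(3)-np.outer(v,v);A+=P;b+=P@o
    x=np.linalg.solve(A,b); return x,[np.linalg.norm((np.eye(3)-np.outer(v,v))@(x-o)) for o,v in rs]
E
python3 - <<'E'
from h import *
s=env.observe()
print({k:np.round(v,3).tolist() for k,v in s.items()})
for n in ["side","top","wrist"]:
    d=snap(n,n+"0.png")
    o,v=ray(d,[256,192]); print(n,"cam",o.round(3),"dir",v.round(3), np.array(d["K"])[0,0])
    for t in ["receiver","valve_pad","lock_nut","valve_pin"]:
        r=env.place_of(n,t); print(t,[(np.round(x["centre"],1).tolist(),round(x["confidence"],2)) for x in r[:2]])
        if t in("lock_nut","valve_pin"):
            r=env.cut_out(n,t); print("  cut",[(np.round(x["centre"],1).tolist(),round(x["confidence"],2),int(x["region"].sum())) for x in r[:2]])
E
```

```text
pics
{'t': 0.0, 'joint_positions': [-1.406, 0.218, 1.615, 0.0, 1.311, -0.112], 'joint_vel': [-0.002, -0.001, 0.0, -0.001, 0.001, 0.001], 'joint_efforts': [0.0, -39.685, -30.385, -0.0, 0.01, -0.0], 'ee_pos': [0.171, -0.6, 0.238], 'tool_rot': [0.427, 0.565, -0.426, 0.564], 'force': [-1.09, 1.16, -0.575], 'ft_torque': [0.046, 0.019, 0.011], 'width': 0.998}
side cam [0.337 0.735 0.595] dir [ 0.271 -0.763 -0.587] 432.8738175620224
receiver [([289.7, 232.4], 0.83)]
valve_pad [([294.5, 199.0], 0.81), ([289.4, 230.7], 0.58)]Traceback (most recent call last):
  File "<stdin>", line 8, in <module>
ValueError: it knows: gear, receiver, spanner, tape_roll, valve_pad
```

```bash

python3 - <<'E'
from h import *
D={}
for n in ["side","top","wrist"]:
    d=snap(n,n+"1.png"); D[n]=d
    o,v=ray(d,[256,192]); print(n,"cam",o.round(3),"dir",v.round(3), np.array(d["K"])[0,0])
    for t in ["receiver","valve_pad","gear","spanner_13","tape_roll"]:
        r=env.place_of(n,t); print(t,[(np.round(x["centre"],1).tolist(),round(x["confidence"],2)) for x in r[:2]], [atz(d,x["centre"],0).round(3).tolist() for x in r[:1]])
E
```

```text
side cam [0.337 0.735 0.595] dir [ 0.271 -0.763 -0.587] 432.8738175620224
receiver [([290.3, 235.9], 0.88)] [[0.493, 0.079, 0.0]]
valve_pad [([292.0, 198.8], 0.82)] [[0.525, -0.044, 0.0]]
gear [([285.0, 187.9], 0.84)] [[0.553, -0.08, 0.0]]
spanner_13 [([245.4, 228.4], 0.58), ([288.5, 233.3], 0.43)] [[0.587, 0.091, 0.0]]
tape_roll [([330.7, 247.6], 0.79)] [[0.407, 0.083, 0.0]]
top cam [0.421 0.077 0.944] dir [ 0.163 -0.025 -0.986] 394.98123346509107
receiver [([247.9, 228.6], 0.9), ([240.1, 260.2], 0.61)] [[0.489, 0.073, 0.0]]
valve_pad [([248.9, 223.3], 0.6)] [[0.502, 0.071, 0.0]]
gear [([310.2, 199.5], 0.9)] [[0.56, -0.078, 0.0]]
spanner_13 [([237.4, 188.6], 0.71), ([308.5, 200.2], 0.35)] [[0.586, 0.099, 0.0]]
tape_roll [([241.2, 257.6], 0.64)] [[0.421, 0.089, 0.0]]
wrist cam [ 0.243 -0.581  0.373] dir [-0.29  -0.095 -0.952] 314.2887893963063
receiver [] []
valve_pad [] []
gear [] []
spanner_13 [] []
tape_roll [] []
```

```bash
python3 -c "
import cv2,numpy as np
a=cv2.imread('pics/side1.png');b=cv2.imread('pics/top1.png')
cv2.imwrite('pics/st1.png',cv2.resize(np.hstack([a,b]),(800,300)))"
```

```text
(no output)
```

View pics/side1.png

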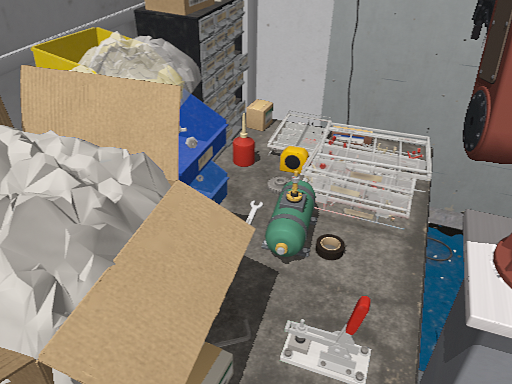

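View pics/top1.png

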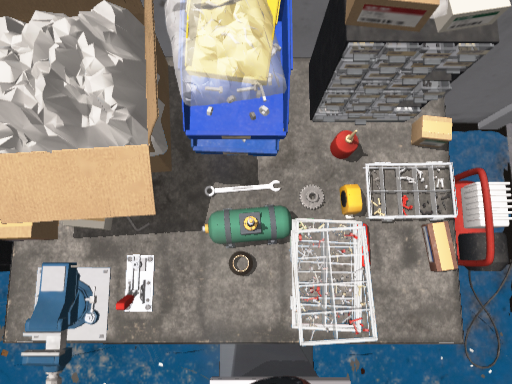

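View pics/wrist1.png

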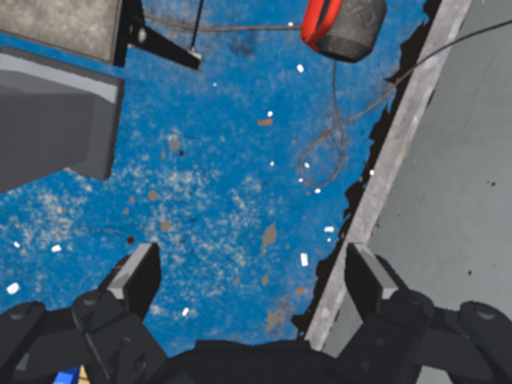

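Side view: the green receiver is at (290,215) with the valve at about (294,198). In the top view the valve is at (250,224). The wrist camera sees only floor. Next I'll zoom in and triangulate.

```bash

python3 - <<'E'
from h import *
import cv2
d1=env.get_image("side");d2=env.get_image("top")
P=[]
for nm,d in(("side",d1),("top",d2)):
    P.append([env.place_of(nm,"valve_pad") for _ in range(1)])
a=cv2.resize(d1["color"][160:260,250:350],(400,400),interpolation=cv2.INTER_CUBIC)
b=cv2.resize(d2["color"][180:280,200:300],(400,400),interpolation=cv2.INTER_CUBIC)
cv2.imwrite("pics/zoom1.png",np.hstack([a,b]))
for i in range(5):
    env.get_image("side");p=env.place_of("side","valve_pad");env.get_image("top");q=env.place_of("top","valve_pad")
    if p and q: 
        x,e=tri([ray(d1,p[0]["centre"]),ray(d2,q[0]["centre"])]);print(np.round(p[0]["centre"],1),np.round(q[0]["centre"],1),x.round(4),np.round(e,4))
print(env.observe()["t"])
E
```

```text
[293.2 200.3] [251.1 220.9] [0.4981 0.0661 0.0813] [0.0021 0.0021]
[293.5 199.8] [249.3 222.2] [0.4957 0.0702 0.0859] [0.0012 0.0012]
[293.4 197.5] [246.6 222.1] [0.495  0.0761 0.0958] [0.0012 0.0012]
[294.2 199.9] [248.7 220.7] [0.4965 0.0711 0.0867] [0.0036 0.0036]
[294.  199.2] [249.  221.8] [0.4956 0.0707 0.088 ] [0.002 0.002]
2.25
```

View pics/zoom1.png

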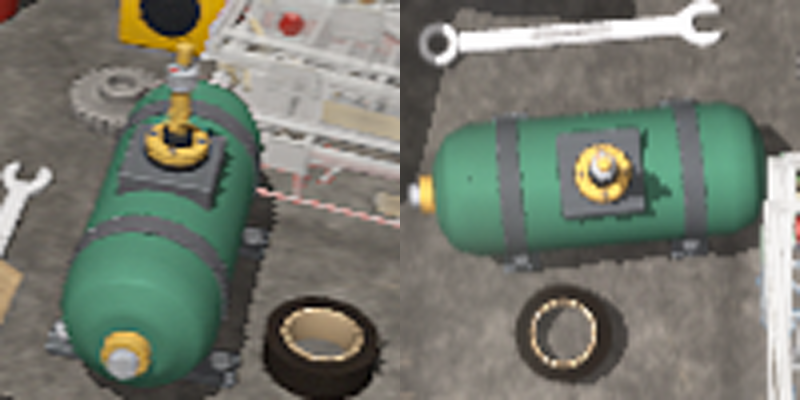

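```bash

python3 - <<'E'
from h import *
d1=env.get_image("side");d2=env.get_image("top")
T,e=tri([ray(d1,(296.3,172)),ray(d2,(250.5,219.5))]);print("tip",T.round(4),e)
for z in(.145,.150,.155): print(z,atz(d1,(296.3,172),z).round(4),atz(d2,(250.5,219.5),z).round(4))
F,e=tri([ray(d1,(294.3,196.5)),ray(d2,(250.5,223))]);print("flange",F.round(4),e)
for n,d in(("side",d1),("top",d2)):
  print([proj(d,(T[0],T[1],z)).round(1) for z in (.09,.1,.13,.14,.15)])
s=env.observe();Rm=R.from_quat(s["tool_rot"]).as_matrix();print(Rm.round(3),s["ee_pos"])
# tool needed: x down, keep yaw options
v=np.array([T[0],T[1],.24])-s["ee_pos"];print("shift tool mm",(Rm.T@v*1000).round(1))
E
```

```text
tip [0.4954 0.0683 0.1501] [np.float64(0.0012569508891499836), np.float64(0.0012569508891499181)]
0.145 [0.496  0.0606 0.145 ] [0.4972 0.0684 0.145 ]
0.15 [0.4942 0.0681 0.15  ] [0.4967 0.0685 0.15  ]
0.155 [0.4924 0.0756 0.155 ] [0.4962 0.0685 0.155 ]
flange [0.4943 0.0678 0.0925] [np.float64(0.00026110460497840717), np.float64(0.00026110460497842685)]
[array([293.5, 197.5]), array([293.8, 193.4]), array([294.9, 180.7]), array([295.3, 176.3]), array([295.6, 171.9])]
[array([250.3, 222.7]), array([250.3, 222.3]), array([250.5, 221. ]), array([250.5, 220.6]), array([250.6, 220.1])]
[[ 0.     0.962  0.273]
 [-0.     0.273 -0.962]
 [-1.     0.     0.   ]] [ 0.1708348  -0.60121941  0.23930718]
shift tool mm [  -0.7  495.2 -555.3]
```

```bash
python3 -m pendant '[{"tx":-40},{"tx":-80},{"tx":-90,"ty":165,"tz":-185},{"tx":-90,"ty":165,"tz":-185},{"tx":-90,"ty":165,"tz":-185},{"tx":-90,"ty":165,"tz":-185},{"tx":-90,"ty":165,"tz":-185},{"tx":-90,"ty":165,"tz":-185}]' 20; cat > where.py <<'E'
from h import *
import sys
s=env.observe();Rm=R.from_quat(s["tool_rot"]).as_matrix()
print("t",round(s["t"],2),"p",s["ee_pos"].round(4),"q",s["joint_positions"].round(3),"F",s["force"].round(2),"M",s["ft_torque"].round(3),"w",round(s["width"]*85.4,1))
print("x",Rm[:,0].round(4),"z",Rm[:,2].round(3))
if len(sys.argv)>3:
    print("shift",(Rm.T@(np.array([float(a) for a in sys.argv[1:4]])-s["ee_pos"])*1000).round(2))
E
python3 where.py .495 .068 .26
```

```text
t 2.35 p [ 0.1708 -0.6012  0.2393] q [-1.406  0.217  1.613  0.     1.311 -0.112] F [-0.33  0.29  0.91] M [ 0.037 -0.036  0.01 ] w 85.5
x [ 0. -0. -1.] z [ 0.273 -0.962  0.   ]
shift [ -20.7   494.71 -555.15]invalid input
```

The pendant wants every field in each row.

```bash
python3 -m pendant '[{"ax":0,"ay":0,"az":0,"tx":-40,"ty":0,"tz":0,"fingers":85},{"ax":0,"ay":0,"az":0,"tx":-80,"ty":0,"tz":0,"fingers":85},{"ax":0,"ay":0,"az":0,"tx":-90,"ty":165,"tz":-185,"fingers":85},{"ax":0,"ay":0,"az":0,"tx":-90,"ty":165,"tz":-185,"fingers":85},{"ax":0,"ay":0,"az":0,"tx":-90,"ty":165,"tz":-185,"fingers":85},{"ax":0,"ay":0,"az":0,"tx":-90,"ty":165,"tz":-185,"fingers":85},{"ax":0,"ay":0,"az":0,"tx":-90,"ty":165,"tz":-185,"fingers":85},{"ax":0,"ay":0,"az":0,"tx":-90,"ty":165,"tz":-185,"fingers":85}]' 20; python3 where.py .495 .068 .26
```

```text
t: 3.02
ee_pos: [0.2795, -0.3762, 0.3295]
tool_rot: [0.426, 0.564, -0.426, 0.564]
force: [0.4, -0.6, -0.4]
width: 0.998
t 3.02 p [ 0.2795 -0.3762  0.3295] q [-1.082 -0.19   1.857  0.     1.474  0.212] F [ 0.37 -0.56 -0.36] M [ 0.048 -0.031 -0.096] w 85.2
x [ 6.e-04 -3.e-04 -1.e+00] z [ 0.273 -0.962  0.   ]
shift [  69.51  328.5  -368.58]
```

```bash
python3 -m pendant '[{"ax":0,"ay":0,"az":0,"tx":0,"ty":300,"tz":-337,"fingers":85},{"ax":0,"ay":0,"az":0,"tx":0,"ty":300,"tz":-337,"fingers":85},{"ax":0,"ay":0,"az":0,"tx":0,"ty":300,"tz":-337,"fingers":85},{"ax":0,"ay":0,"az":0,"tx":0,"ty":300,"tz":-337,"fingers":85},{"ax":0,"ay":0,"az":0,"tx":0,"ty":300,"tz":-337,"fingers":60},{"ax":0,"ay":0,"az":0,"tx":0,"ty":300,"tz":-337,"fingers":60},{"ax":0,"ay":0,"az":0,"tx":0,"ty":300,"tz":-337,"fingers":60},{"ax":0,"ay":0,"az":0,"tx":0,"ty":300,"tz":-337,"fingers":60}]' 20; python3 where.py .495 .068 .26
```

```text
t: 3.68
ee_pos: [0.4244, -0.076, 0.3299]
tool_rot: [0.427, 0.563, -0.426, 0.565]
force: [1.4, -0.1, -0.3]
width: 0.701
t 3.68 p [ 0.4244 -0.076   0.3299] q [-0.34  -0.282  1.93  -0.     1.491  0.954] F [ 1.35 -0.08 -0.27] M [-0.006 -0.096  0.045] w 59.9
x [ 2.1e-03 -9.0e-04 -1.0e+00] z [ 0.273 -0.962  0.001]
shift [  69.95  107.05 -119.41]
```

```bash
python3 -m pendant '[{"ax":0.12,"ay":0,"az":0,"tx":0,"ty":107,"tz":-119.4,"fingers":60},{"ax":0.24,"ay":0,"az":0,"tx":0,"ty":107,"tz":-119.4,"fingers":60},{"ax":0.36,"ay":0,"az":0,"tx":0,"ty":107,"tz":-119.4,"fingers":60},{"ax":0.48,"ay":0,"az":0,"tx":0,"ty":107,"tz":-119.4,"fingers":50},{"ax":0.6,"ay":0,"az":0,"tx":40,"ty":107,"tz":-119.4,"fingers":50},{"ax":0.72,"ay":0,"az":0,"tx":80,"ty":107,"tz":-119.4,"fingers":50},{"ax":0.84,"ay":0,"az":0,"tx":80,"ty":107,"tz":-119.4,"fingers":50},{"ax":0.9,"ay":0,"az":0,"tx":80,"ty":107,"tz":-119.4,"fingers":50}]' 20; python3 where.py .495 .068 .23; python3 - <<'E'
from h import *
snap("wrist","w2.png")
E
```

```text
t: 4.35
ee_pos: [0.4917, 0.0687, 0.2451]
tool_rot: [-0.627, -0.322, 0.632, -0.32]
force: [0.7, -0.6, 0.1]
width: 0.59
t 4.35 p [0.4917 0.0687 0.2451] q [-2.000e-03 -6.200e-02  1.900e+00 -1.000e-03  1.311e+00  2.197e+00] F [ 0.66 -0.59  0.11] M [-0.005  0.044 -0.013] w 50.4
x [-7.5e-03 -9.0e-04 -1.0e+00] z [-0.587 -0.809  0.005]
shift [15.03  3.22 -1.43]
```

View pics/w2.png

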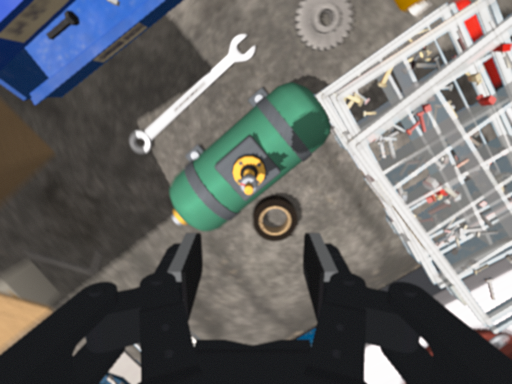

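Wrist view: the valve tip is at about (250,185), flange at (249,172). I'll let the arm settle, then refine the position with all three cameras.

```bash
python3 -m pendant '[{"ax":0.1,"ay":0,"az":0,"tx":15,"ty":3.2,"tz":-1.4,"fingers":50},{"ax":0.1,"ay":0,"az":0,"tx":15,"ty":3.2,"tz":-1.4,"fingers":50},{"ax":0.1,"ay":0,"az":0,"tx":15,"ty":3.2,"tz":-1.4,"fingers":50}]' 20; python3 where.py .495 .068 .23; python3 - <<'E'
from h import *
d=snap("wrist","w3.png",(200,130,320,230),6)
for z in(.09,.096,.126,.136,.15): print(z,proj(d,(.495,.068,z)).round(1),((proj(d,(.495,.068,z))-[200,130])*6).round())
print(env.place_of("wrist","valve_pad")[:1])
E
```

```text
t: 4.65
ee_pos: [0.4962, 0.0676, 0.232]
tool_rot: [-0.644, -0.29, 0.647, -0.289]
force: [1.3, 0.3, 0.4]
width: 0.588
t 4.65 p [0.4962 0.0676 0.232 ] q [-4.000e-03 -4.200e-02  1.906e+00 -1.000e-03  1.282e+00  2.294e+00] F [1.33 0.29 0.43] M [-0.004 -0.005  0.024] w 50.2
x [-4.4e-03 -9.0e-04 -1.0e+00] z [-0.665 -0.747  0.004]
shift [ 2.01 -1.16  0.52]
0.09 [252.4 179.4] [314. 296.]
0.096 [252.4 181.2] [315. 307.]
0.126 [252.7 191.4] [316. 369.]
0.136 [252.7 195.4] [316. 392.]
0.15 [252.9 201.5] [317. 429.]
[{'centre': [247.6, 176.3], 'confidence': 0.76}]
```

View pics/w3.png

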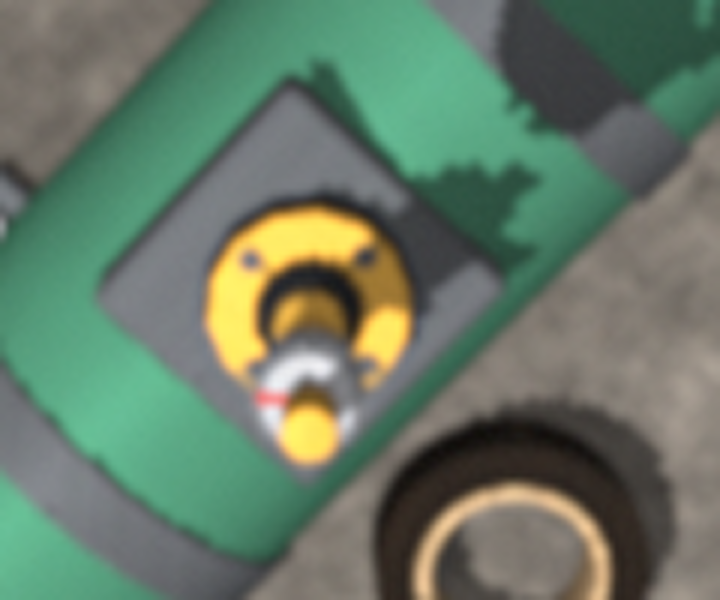

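Clear view: tip at (251.5,202.7), nut with a red mark, flange at (251.5,180.8). The prediction is within about 1 px.

```bash
python3 - <<'E'
from h import *
ds=env.get_image("side");dt=env.get_image("top");d=env.get_image("wrist")
T,e=tri([ray(ds,(296.3,172)),ray(dt,(250.5,219.5)),ray(d,(251.5,202.6))]);print(T.round(4),np.round(e,4))
T,e=tri([ray(dt,(250.5,219.5)),ray(d,(251.5,202.6))]);print(T.round(4),np.round(e,4))
T,e=tri([ray(ds,(296.3,172)),ray(d,(251.5,202.6))]);print(T.round(4),np.round(e,4))
F,e=tri([ray(ds,(294.3,196.5)),ray(dt,(250.5,223)),ray(d,(251.4,180.7))]);print("flange",F.round(4),np.round(e,4))
for z in (.148,.15,.152,.155):print(z,atz(d,(251.5,202.6),z).round(4))
print(atz(d,(251.4,180.7),.096).round(4))
for nm in("side","top"):
    pass
cv2.imwrite("pics/side3.png",cv2.resize(ds["color"][150:230,250:340],None,fx=7,fy=7,interpolation=cv2.INTER_CUBIC))
E
python3 where.py
```

```text
[0.4956 0.0689 0.1505] [0.0016 0.0011 0.0008]
[0.4966 0.0688 0.1529] [0.0003 0.0003]
[0.495  0.0693 0.1504] [0.0011 0.0011]
flange [0.495  0.0684 0.0925] [0.0011 0.0007 0.0017]
0.148 [0.4955 0.0702 0.148 ]
0.15 [0.496  0.0697 0.15  ]
0.152 [0.4965 0.0692 0.152 ]
0.155 [0.4973 0.0685 0.155 ]
[0.4972 0.0687 0.096 ]
t 4.9 p [0.4973 0.0676 0.2335] q [-4.000e-03 -4.300e-02  1.904e+00 -1.000e-03  1.281e+00  2.296e+00] F [0.96 0.45 0.33] M [ 0.059 -0.057  0.009] w 50.1
x [-9.e-04 -9.e-04 -1.e+00] z [-0.667 -0.745  0.001]
```

View pics/side3.png

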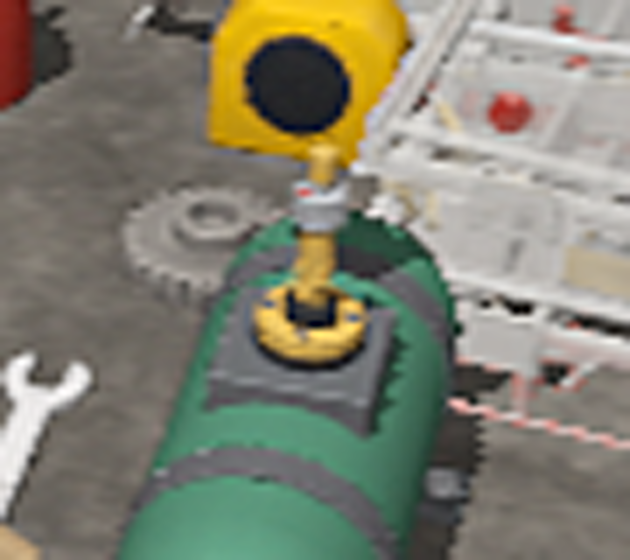

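Valve axis is about (0.496, 0.0688) with the tip at z≈0.151, so the nut centre is about 0.132. I'll descend over it with open jaws.

```bash
python3 where.py .496 .0688 .165; python3 -m pendant '[{"ax":0,"ay":0,"az":0,"tx":35,"ty":0.2,"tz":0,"fingers":40},{"ax":0,"ay":0,"az":0,"tx":68,"ty":0.2,"tz":0,"fingers":40},{"ax":0,"ay":0,"az":0,"tx":68,"ty":0.2,"tz":0,"fingers":36},{"ax":0,"ay":0,"az":0,"tx":68,"ty":0.2,"tz":0,"fingers":36},{"ax":0,"ay":0,"az":0,"tx":68,"ty":0.2,"tz":0,"fingers":36}]' 20; python3 where.py .496 .0688 .122;  python3 - <<'E'
from h import *
d=snap("wrist","w4.png")
E
```

```text
t 4.9 p [0.4973 0.0676 0.2335] q [-4.000e-03 -4.300e-02  1.904e+00 -1.000e-03  1.281e+00  2.296e+00] F [0.96 0.45 0.33] M [ 0.059 -0.057  0.009] w 50.1
x [-9.e-04 -9.e-04 -1.e+00] z [-0.667 -0.745  0.001]
shift [68.47 -1.74 -0.13]
t: 5.32
ee_pos: [0.4983, 0.0674, 0.167]
tool_rot: [0.646, 0.288, -0.645, 0.289]
force: [1.3, -0.3, 0.4]
width: 0.423
t 5.32 p [0.4983 0.0674 0.167 ] q [-5.000e-03  3.200e-02  1.962e+00 -1.000e-03  1.146e+00  2.296e+00] F [ 1.28 -0.32  0.36] M [ 0.05  -0.028 -0.02 ] w 36.1
x [ 1.e-03 -9.e-04 -1.e+00] z [-0.666 -0.746  0.   ]
shift [45.04 -2.74  0.52]
```

View pics/w4.png

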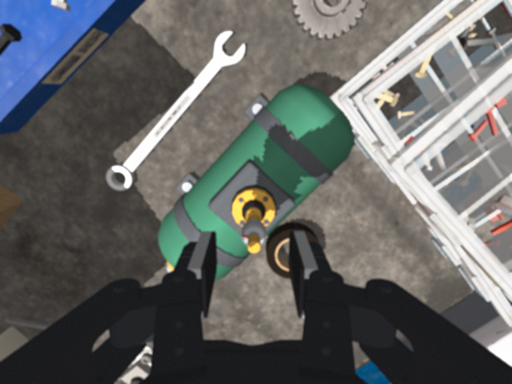

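Wrist view: the tip at (254,243) is centred between the pads (inner edges about 214 and 294). I'll descend to nut height, correcting ty.

```bash
python3 -m pendant '[{"ax":0,"ay":0,"az":0,"tx":0,"ty":-2.7,"tz":0.2,"fingers":36},{"ax":0,"ay":0,"az":0,"tx":15,"ty":-2.7,"tz":0.2,"fingers":36},{"ax":0,"ay":0,"az":0,"tx":30,"ty":-2.7,"tz":0.2,"fingers":36},{"ax":0,"ay":0,"az":0,"tx":45,"ty":-2.7,"tz":0.2,"fingers":30},{"ax":0,"ay":0,"az":0,"tx":45,"ty":-2.7,"tz":0.2,"fingers":30},{"ax":0,"ay":0,"az":0,"tx":45,"ty":-2.7,"tz":0.2,"fingers":30}]' 20; python3 where.py .496 .0688 .122;  python3 - <<'E'
from h import *
d=snap("wrist","w5.png",(160,160,360,310),4)
p=np.array([.496,.0688,0]);
for z in(.096,.137,.151): 
  p[2]=z;print(proj(d,p).round(1),((proj(d,p)-160)*4).round())
E
```

```text
t: 5.87
ee_pos: [0.4973, 0.0691, 0.1237]
tool_rot: [0.646, 0.288, -0.644, 0.29]
force: [-0.3, -0.4, -0.2]
width: 0.348
t 5.87 p [0.4973 0.0691 0.1237] q [-1.000e-03  8.900e-02  1.995e+00 -1.000e-03  1.055e+00  2.299e+00] F [-0.3  -0.36 -0.22] M [ 0.009 -0.021  0.035] w 29.7
x [ 3.5e-03 -9.0e-04 -1.0e+00] z [-0.666 -0.746 -0.002]
shift [ 1.66 -0.78  1.13]
[254.9 233.5] [380. 294.]
[255.6 273.5] [383. 454.]
[256. 293.] [384. 532.]
```

View pics/w5.png

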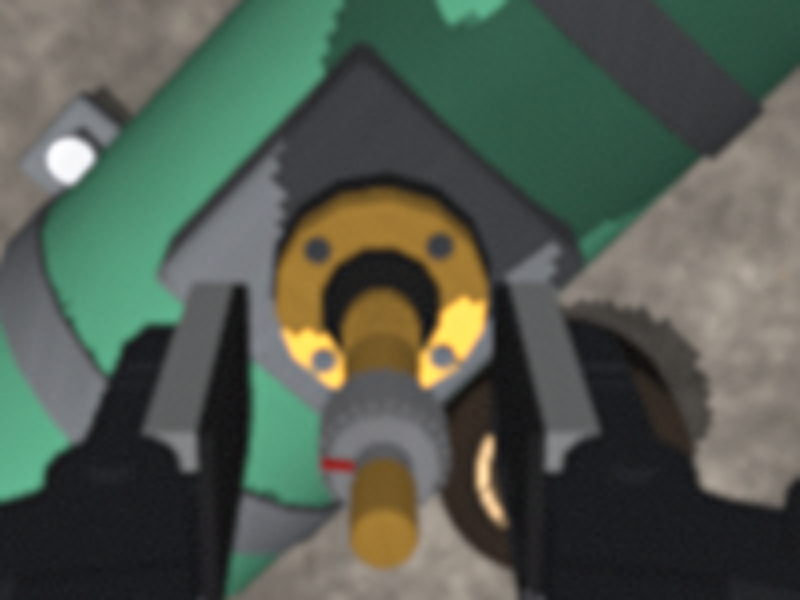

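Very clear view: the pad midline is at zoomed column ~373 while the nut and pin are at 384, so the nut sits 1.2 mm toward +tz, which agrees with the position estimate (tz +1.13). I'll correct that and swing the open jaws 90° to centre the other axis the same way.

```bash
python3 -m pendant '[{"ax":-0.12,"ay":0,"az":0,"tx":1,"ty":-0.4,"tz":1.2,"fingers":30},{"ax":-0.24,"ay":0,"az":0,"tx":1,"ty":-0.4,"tz":1.2,"fingers":30},{"ax":-0.36,"ay":0,"az":0,"tx":1,"ty":-0.4,"tz":1.2,"fingers":30},{"ax":-0.48,"ay":0,"az":0,"tx":1,"ty":-0.4,"tz":1.2,"fingers":30},{"ax":-0.6,"ay":0,"az":0,"tx":1,"ty":-0.4,"tz":1.2,"fingers":30},{"ax":-0.72,"ay":0,"az":0,"tx":1,"ty":-0.4,"tz":1.2,"fingers":30},{"ax":-0.84,"ay":0,"az":0,"tx":1,"ty":-0.4,"tz":1.2,"fingers":30},{"ax":-0.84,"ay":0,"az":0,"tx":1,"ty":-0.4,"tz":1.2,"fingers":30}]' 20; python3 where.py .496 .0688 .122;python3 -m pendant '[{"ax":-0.12,"ay":0,"az":0,"tx":0,"ty":0,"tz":0,"fingers":30},{"ax":-0.24,"ay":0,"az":0,"tx":0,"ty":0,"tz":0,"fingers":30},{"ax":-0.36,"ay":0,"az":0,"tx":0,"ty":0,"tz":0,"fingers":30},{"ax":-0.48,"ay":0,"az":0,"tx":0,"ty":0,"tz":0,"fingers":30},{"ax":-0.6,"ay":0,"az":0,"tx":0,"ty":0,"tz":0,"fingers":30},{"ax":-0.72,"ay":0,"az":0,"tx":0,"ty":0,"tz":0,"fingers":30},{"ax":-0.72,"ay":0,"az":0,"tx":0,"ty":0,"tz":0,"fingers":30},{"ax":-0.72,"ay":0,"az":0,"tx":0,"ty":0,"tz":0,"fingers":30}]' 20; python3 where.py .496 .0688 .122;  python3 - <<'E'
from h import *
d=snap("wrist","w6.png",(160,160,360,310),4)
E
```

```text
t: 6.58
ee_pos: [0.4986, 0.0685, 0.1255]
tool_rot: [0.473, 0.525, -0.469, 0.53]
force: [0.6, -0.1, -0.2]
width: 0.351
t 6.58 p [0.4986 0.0685 0.1255] q [-2.000e-03  8.500e-02  1.995e+00 -1.000e-03  1.053e+00  1.456e+00] F [ 0.64 -0.1  -0.19] M [0.039 0.009 0.   ] w 29.9
x [ 9.e-03 -9.e-04 -1.e+00] z [ 0.113 -0.994  0.002]
shift [ 3.47 -2.54 -0.56]
t: 7.25
ee_pos: [0.4994, 0.0685, 0.1266]
tool_rot: [0.258, 0.655, -0.256, 0.663]
force: [-0.1, 1.0, 0.1]
width: 0.353
t 7.25 p [0.4994 0.0685 0.1266] q [-2.000e-03  8.400e-02  1.993e+00 -1.000e-03  1.053e+00  7.410e-01] F [-0.13  0.98  0.07] M [0.046 0.006 0.01 ] w 30.2
x [ 1.100e-02 -9.000e-04 -9.999e-01] z [ 0.736 -0.676  0.009]
shift [ 4.59 -2.14 -2.71]
```

View pics/w6.png

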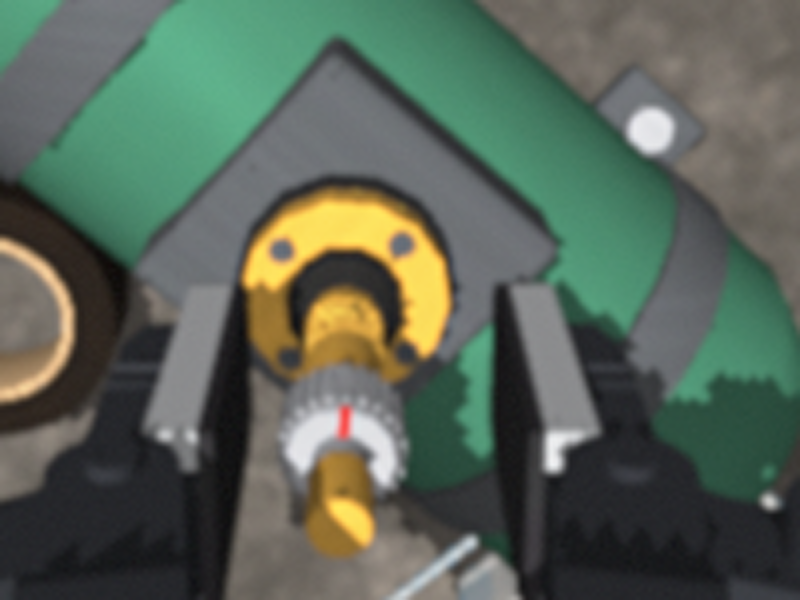

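Same view after the 90° swing: nut at zoomed column 344 against pad midline 373, i.e. −3.2 mm in tz. Combining the two puts the nut axis at (0.4955, 0.0690) in TCP coordinates. The tool has picked up a slight tilt that I also need to correct.

```bash
cat > goal.py <<'E'
from h import *
import sys
# x y z dyaw(ax) : full shift + rotvec to vertical tool
x,y,z,da=[float(a) for a in sys.argv[1:5]]
s=env.observe();Rm=R.from_quat(s["tool_rot"]).as_matrix()
print("t",round(s["t"],2),"p",(s["ee_pos"]*1000).round(2),"q6",s["joint_positions"][5].round(3),"F",s["force"].round(2),"M",s["ft_torque"].round(3),"w",round(s["width"]*85.4,1))
print("tilt x",Rm[:2,0].round(4),"z",Rm[:2,2].round(3))
xa=np.array([0,0,-1.]);za=Rm[:,2].copy();za[2]=0;za/=np.linalg.norm(za);V=np.stack([xa,np.cross(za,xa),za],1)
G=V@R.from_rotvec([da,0,0]).as_matrix()
print("shift",(Rm.T@(np.array([x,y,z])-s["ee_pos"])*1000).round(2),"rot",R.from_matrix(Rm.T@G).as_rotvec().round(4),"level-only",R.from_matrix(Rm.T@V).as_rotvec().round(4))
E
python3 goal.py .4955 .06905 .122 0.84
python3 -c "
from h import *
for i in range(4):
  d=env.get_image('top');s=env.observe();print(s['t'],s['ee_pos'].round(5),s['force'].round(2),s['ft_torque'].round(3),s['tool_rot'].round(4))"
```

```text
t 7.3 p [499.22  68.56 126.41] q6 0.74 F [ 0.58  0.3  -0.3 ] M [ 0.008  0.05  -0.01 ] w 29.8
tilt x [ 0.0106 -0.0009] z [ 0.737 -0.676]
shift [ 4.37 -2.19 -3.11] rot [ 0.84    0.0052 -0.0097] level-only [ 0.      0.0084 -0.0065]
7.35 [0.49905 0.06854 0.12618] [-0.39 -0.4   1.14] [ 0.025 -0.018 -0.008] [ 0.2572  0.6556 -0.2552  0.6625]
7.4 [0.49891 0.06855 0.126  ] [ 0.22 -0.15 -0.42] [-0.016  0.076  0.026] [ 0.2569  0.6558 -0.255   0.6625]
7.45 [0.49877 0.06852 0.12582] [-0.21  0.26  0.2 ] [-0.009  0.031  0.017] [ 0.2567  0.656  -0.2548  0.6625]
7.5 [0.49869 0.06854 0.1257 ] [-0.62  0.28 -0.39] [-0.065  0.024 -0.016] [ 0.2565  0.6561 -0.2547  0.6625]
```

```bash
python3 -m pendant '[{"ax":0.12,"ay":0.007,"az":-0.007,"tx":4,"ty":-2,"tz":-3,"fingers":30},{"ax":0.24,"ay":0.007,"az":-0.007,"tx":4,"ty":-2,"tz":-3,"fingers":30},{"ax":0.36,"ay":0.006,"az":-0.007,"tx":4,"ty":-2,"tz":-3,"fingers":30},{"ax":0.48,"ay":0.006,"az":-0.008,"tx":4,"ty":-2,"tz":-3,"fingers":30},{"ax":0.6,"ay":0.006,"az":-0.008,"tx":4,"ty":-2,"tz":-3,"fingers":30},{"ax":0.72,"ay":0.005,"az":-0.009,"tx":4,"ty":-2,"tz":-3,"fingers":30},{"ax":0.84,"ay":0.005,"az":-0.009,"tx":4,"ty":-2,"tz":-3,"fingers":30},{"ax":0.84,"ay":0.005,"az":-0.009,"tx":4,"ty":-2,"tz":-3,"fingers":30}]' 20; python3 goal.py .4955 .06905 .122 0.72
```

```text
t: 8.17
ee_pos: [0.4951, 0.0691, 0.1216]
tool_rot: [-0.503, -0.497, 0.503, -0.497]
force: [-0.3, -0.5, 0.4]
width: 0.347
t 8.17 p [495.13  69.08 121.61] q6 1.581 F [-0.34 -0.46  0.38] M [0.027 0.007 0.024] w 29.7
tilt x [-0.0008  0.0001] z [-0.012 -1.   ]
shift [-0.39  0.37  0.03] rot [7.2e-01 2.0e-04 8.0e-04] level-only [ 0.     -0.0001  0.0008]
```

```bash
python3 -m pendant '[{"ax":0.12,"ay":0,"az":0.001,"tx":-0.2,"ty":0.3,"tz":0,"fingers":30},{"ax":0.24,"ay":0,"az":0.001,"tx":-0.2,"ty":0.3,"tz":0,"fingers":30},{"ax":0.36,"ay":0,"az":0.001,"tx":-0.2,"ty":0.3,"tz":0,"fingers":30},{"ax":0.48,"ay":0,"az":0.001,"tx":-0.2,"ty":0.3,"tz":0,"fingers":30},{"ax":0.6,"ay":0,"az":0.001,"tx":-0.2,"ty":0.3,"tz":0,"fingers":30},{"ax":0.72,"ay":0,"az":0.001,"tx":-0.2,"ty":0.3,"tz":0,"fingers":30},{"ax":0.78,"ay":0,"az":0.001,"tx":-0.2,"ty":0.3,"tz":0,"fingers":26},{"ax":0.78,"ay":0,"az":0.001,"tx":-0.2,"ty":0.3,"tz":0,"fingers":24}]' 20; python3 goal.py .4955 .06905 .122 0;  python3 - <<'E'
from h import *
d=snap("wrist","w7.png",(160,160,360,310),4)
d=snap("side","s7.png",(240,120,360,210),6)
E
```

```text
t: 8.83
ee_pos: [0.4954, 0.0691, 0.1218]
tool_rot: [-0.654, -0.269, 0.654, -0.269]
force: [0.4, -0.1, 0.3]
width: 0.278
t 8.83 p [495.43  69.09 121.82] q6 2.36 F [ 0.44 -0.07  0.33] M [ 0.002 -0.076  0.016] w 23.8
tilt x [ 0.0001 -0.0003] z [-0.711 -0.703]
shift [-0.18  0.08 -0.02] rot [ 0.      0.0001 -0.0003] level-only [ 0.      0.0001 -0.0003]
```

View pics/w7.png

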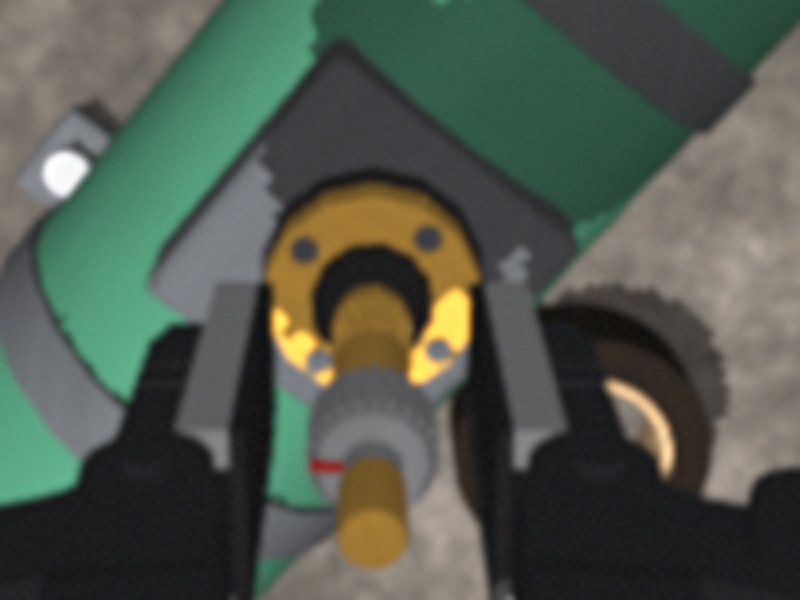

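View pics/s7.png

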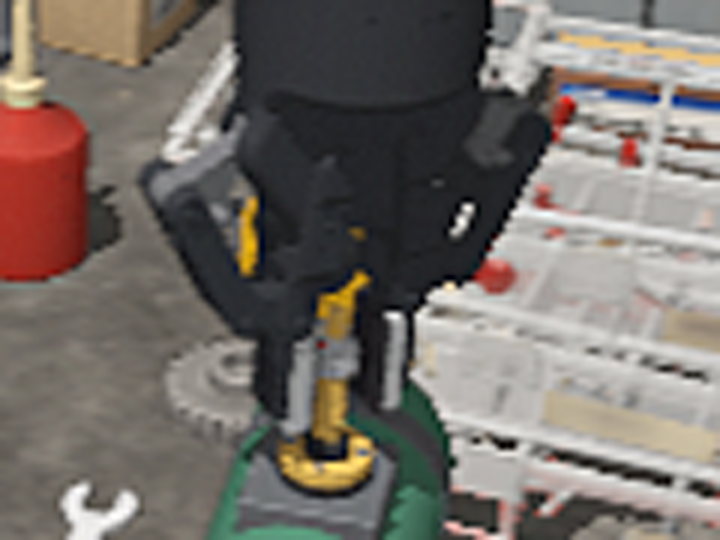

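The nut is now at column 373, centred between the pads, and in the side view it lies within the pad height. I'll close slowly and watch the force.

```bash
python3 -m pendant '[{"ax":0,"ay":0,"az":0,"tx":0,"ty":0,"tz":0,"fingers":20},{"ax":0,"ay":0,"az":0,"tx":0,"ty":0,"tz":0,"fingers":17},{"ax":0,"ay":0,"az":0,"tx":0,"ty":0,"tz":0,"fingers":15.5},{"ax":0,"ay":0,"az":0,"tx":0,"ty":0,"tz":0,"fingers":15}]' 20; python3 goal.py .4955 .06905 .122 0; python3 -m pendant '[{"ax":0,"ay":0,"az":0,"tx":0,"ty":0,"tz":0,"fingers":14.5},{"ax":0,"ay":0,"az":0,"tx":0,"ty":0,"tz":0,"fingers":14},{"ax":0,"ay":0,"az":0,"tx":0,"ty":0,"tz":0,"fingers":13.5}]' 20; python3 goal.py .4955 .06905 .122 0; python3 - <<'E'
from h import *
d=snap("wrist","w8.png",(160,160,360,310),4)
F=[];M=[]
for i in range(4):
  env.get_image("top");s=env.observe();F.append(s["force"]);M.append(s["ft_torque"])
print(np.mean(F,0).round(2),np.mean(M,0).round(3),s["width"]*85.4)
E
```

```text
t: 9.27
ee_pos: [0.4954, 0.0691, 0.1218]
tool_rot: [-0.654, -0.27, 0.654, -0.27]
force: [0.0, 0.1, 0.0]
width: 0.178
t 9.27 p [495.42  69.08 121.81] q6 2.357 F [0.01 0.07 0.03] M [-0.054 -0.044 -0.015] w 15.2
tilt x [ 0.0001 -0.0003] z [-0.709 -0.705]
shift [-0.19  0.08 -0.04] rot [ 0.      0.0001 -0.0003] level-only [ 0.      0.0001 -0.0003]
t: 9.52
ee_pos: [0.4954, 0.0691, 0.1218]
tool_rot: [0.654, 0.27, -0.654, 0.27]
force: [0.4, -0.0, 0.2]
width: 0.158
t 9.52 p [495.44  69.08 121.84] q6 2.357 F [ 0.39 -0.04  0.22] M [-0.004  0.061  0.02 ] w 13.5
tilt x [ 0.0001 -0.0003] z [-0.709 -0.705]
shift [-0.16  0.06 -0.02] rot [ 0.      0.0001 -0.0003] level-only [ 0.      0.0001 -0.0003]
[-0.54 -0.19 -0.06] [ 0.034 -0.003  0.008] 13.586309183622793
```

View pics/w8.png

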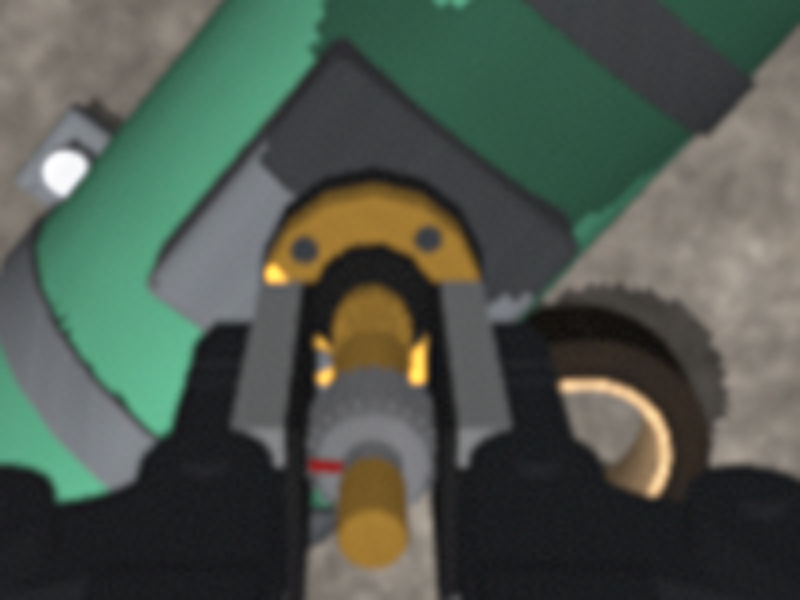

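Still centred (gap at columns 305–440, nut at 308–437), with no lateral force and practically touching. Closing on it now.

```bash
python3 -m pendant '[{"ax":0,"ay":0,"az":0,"tx":0,"ty":0,"tz":0,"fingers":13},{"ax":0,"ay":0,"az":0,"tx":0,"ty":0,"tz":0,"fingers":12.5},{"ax":0,"ay":0,"az":0,"tx":0,"ty":0,"tz":0,"fingers":12}]' 20; python3 goal.py .4955 .06905 .122 0; python3 -m pendant '[{"ax":0,"ay":0,"az":0,"tx":0,"ty":0,"tz":0,"fingers":11},{"ax":0,"ay":0,"az":0,"tx":0,"ty":0,"tz":0,"fingers":10},{"ax":0,"ay":0,"az":0,"tx":0,"ty":0,"tz":0,"fingers":8}]' 20;cat > fm.py <<'E'
from h import *
F=[];M=[]
for i in range(4):
  env.get_image("top");s=env.observe();F.append(s["force"]);M.append(s["ft_torque"])
print("mean F",np.mean(F,0).round(2),"M",np.mean(M,0).round(3),"w",round(s["width"]*85.4,2))
E
python3 fm.py; python3 goal.py .4955 .06905 .122 0
```

```text
t: 10.02
ee_pos: [0.4954, 0.069, 0.1218]
tool_rot: [-0.654, -0.27, 0.654, -0.27]
force: [-0.7, -0.6, -0.7]
width: 0.145
t 10.02 p [495.39  69.01 121.83] q6 2.357 F [-0.75 -0.55 -0.75] M [-0.015  0.004  0.022] w 12.4
tilt x [-0.     -0.0004] z [-0.709 -0.705]
shift [-0.17  0.05 -0.1 ] rot [ 0.      0.0003 -0.0003] level-only [ 0.      0.0003 -0.0003]
t: 10.27
ee_pos: [0.4954, 0.069, 0.1219]
tool_rot: [-0.654, -0.27, 0.654, -0.27]
force: [0.5, 0.2, 0.5]
width: 0.133
mean F [ 0.04 -0.17  0.33] M [-0.01   0.006 -0.017] w 11.72
t 10.47 p [495.41  69.01 121.85] q6 2.357 F [ 0.21 -0.77  0.01] M [-0.046  0.032  0.009] w 11.7
tilt x [ 0.     -0.0004] z [-0.709 -0.705]
shift [-0.15  0.04 -0.09] rot [ 0.      0.0003 -0.0003] level-only [ 0.      0.0003 -0.0003]
```

Fingers have stopped at ~11.7 mm with no net side force, so the nut is gripped. First test turn: 0.3 rad CCW, lifting 1.43 mm/rad.

```bash
python3 -m pendant '[{"ax":-0.1,"ay":0,"az":0,"tx":-0.15,"ty":0,"tz":-0.1,"fingers":8},{"ax":-0.2,"ay":0,"az":0,"tx":-0.3,"ty":0,"tz":-0.1,"fingers":8},{"ax":-0.3,"ay":0,"az":0,"tx":-0.45,"ty":0,"tz":-0.1,"fingers":8},{"ax":-0.3,"ay":0,"az":0,"tx":-0.45,"ty":0,"tz":-0.1,"fingers":8}]' 20; python3 fm.py; python3 goal.py .4954 .06905 .1223 0; python3 - <<'E'
from h import *
d=snap("wrist","w9.png",(160,160,360,310),4)
E
```

```text
t: 10.8
ee_pos: [0.4954, 0.0691, 0.1223]
tool_rot: [-0.606, -0.365, 0.606, -0.365]
force: [0.1, 0.2, -0.0]
width: 0.137
mean F [-0.25 -0.22  0.14] M [-0.058  0.058  0.016] w 11.72
t 11.0 p [495.46  69.08 122.3 ] q6 2.059 F [-0.52  0.39 -0.15] M [-0.113  0.083 -0.008] w 11.7
tilt x [-0.     -0.0005] z [-0.47  -0.882]
shift [ 0.   -0.04  0.06] rot [ 0.      0.0004 -0.0002] level-only [ 0.      0.0004 -0.0002]
```

View pics/w9.png

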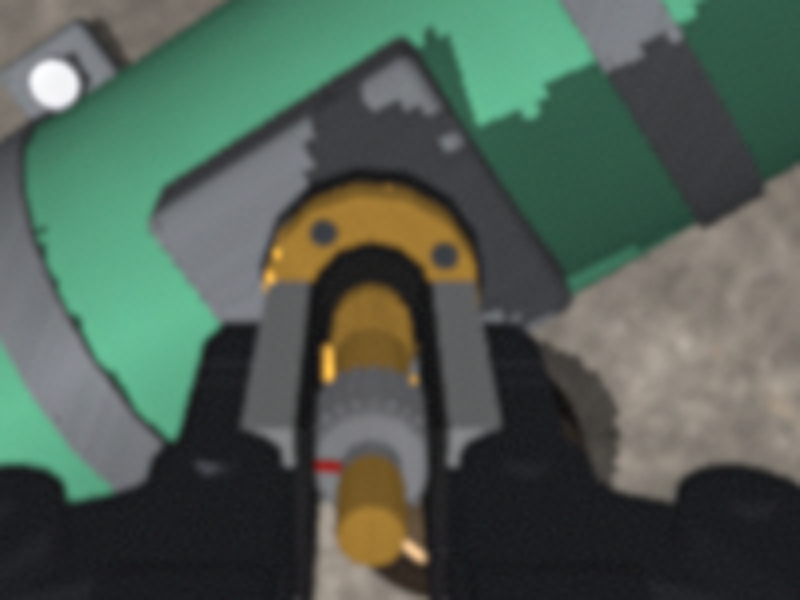

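The red mark stayed at (328,466) relative to the jaws, so the nut turns with them, and forces are near zero. Continuing.

```bash
python3 -m pendant '[{"ax":-0.1,"ay":0,"az":0,"tx":-0.15,"ty":0,"tz":0.1,"fingers":8},{"ax":-0.2,"ay":0,"az":0,"tx":-0.3,"ty":0,"tz":0.1,"fingers":8},{"ax":-0.3,"ay":0,"az":0,"tx":-0.45,"ty":0,"tz":0.1,"fingers":8},{"ax":-0.4,"ay":0,"az":0,"tx":-0.6,"ty":0,"tz":0.1,"fingers":8},{"ax":-0.5,"ay":0,"az":0,"tx":-0.75,"ty":0,"tz":0.1,"fingers":8},{"ax":-0.6,"ay":0,"az":0,"tx":-0.9,"ty":0,"tz":0.1,"fingers":8},{"ax":-0.7,"ay":0,"az":0,"tx":-1.0,"ty":0,"tz":0.1,"fingers":8},{"ax":-0.7,"ay":0,"az":0,"tx":-1.0,"ty":0,"tz":0.1,"fingers":8}]' 20; python3 fm.py; python3 goal.py .4954 .06905 .1233 0
```

```text
t: 11.72
ee_pos: [0.4954, 0.0691, 0.1233]
tool_rot: [0.444, 0.55, -0.445, 0.55]
force: [-0.3, 0.7, 1.0]
width: 0.134
mean F [-0.54  0.06  0.39] M [0.041 0.034 0.019] w 11.76
t 11.92 p [495.39  69.06 123.27] q6 1.361 F [-0.47  0.27 -0.06] M [0.064 0.022 0.015] w 11.8
tilt x [-0.0001 -0.0003] z [ 0.207 -0.978]
shift [-0.03  0.01  0.01] rot [-0.      0.0003  0.0002] level-only [-0.      0.0003  0.0002]
```

Tracking well. Another 0.7 rad (1.7 total after this).

```bash
python3 -m pendant '[{"ax":-0.1,"ay":0,"az":0,"tx":-0.15,"ty":0,"tz":0,"fingers":8},{"ax":-0.2,"ay":0,"az":0,"tx":-0.3,"ty":0,"tz":0,"fingers":8},{"ax":-0.3,"ay":0,"az":0,"tx":-0.45,"ty":0,"tz":0,"fingers":8},{"ax":-0.4,"ay":0,"az":0,"tx":-0.6,"ty":0,"tz":0,"fingers":8},{"ax":-0.5,"ay":0,"az":0,"tx":-0.75,"ty":0,"tz":0,"fingers":8},{"ax":-0.6,"ay":0,"az":0,"tx":-0.9,"ty":0,"tz":0,"fingers":8},{"ax":-0.7,"ay":0,"az":0,"tx":-1.0,"ty":0,"tz":0,"fingers":8},{"ax":-0.7,"ay":0,"az":0,"tx":-1.0,"ty":0,"tz":0,"fingers":8}]' 20; python3 fm.py; python3 goal.py .4954 .06905 .1243 0; python3 - <<'E'
from h import *
d=snap("wrist","w10.png",(160,160,360,310),4)
E
```

```text
t: 12.58
ee_pos: [0.4954, 0.0691, 0.1243]
tool_rot: [0.23, 0.669, -0.23, 0.669]
force: [-0.1, 1.2, 0.7]
width: 0.138
mean F [-0.7   0.15  0.68] M [ 0.038  0.045 -0.013] w 11.13
t 12.78 p [495.37  69.07 124.27] q6 0.663 F [-0.49 -0.16  0.57] M [ 0.042  0.085 -0.025] w 11.1
tilt x [-0.0001 -0.0003] z [ 0.787 -0.617]
shift [-0.03  0.    0.04] rot [-0.      0.0001  0.0004] level-only [-0.      0.0001  0.0004]
```

View pics/w10.png

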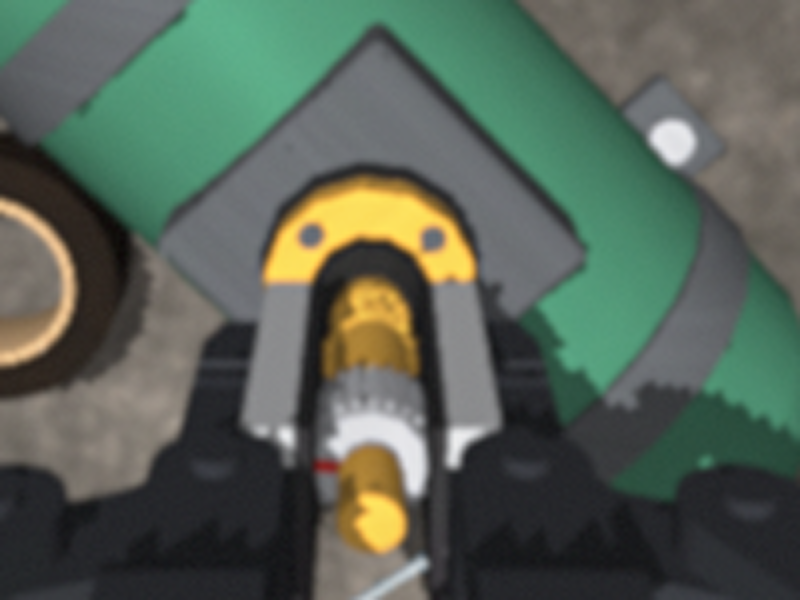

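The mark is still at (326,466), the pin shows less above the nut, and the stem is upright. Continuing to 2.4, then 3.1.

```bash
python3 -m pendant '[{"ax":-0.1,"ay":0,"az":0,"tx":-0.15,"ty":0,"tz":0,"fingers":8},{"ax":-0.2,"ay":0,"az":0,"tx":-0.3,"ty":0,"tz":0,"fingers":8},{"ax":-0.3,"ay":0,"az":0,"tx":-0.45,"ty":0,"tz":0,"fingers":8},{"ax":-0.4,"ay":0,"az":0,"tx":-0.6,"ty":0,"tz":0,"fingers":8},{"ax":-0.5,"ay":0,"az":0,"tx":-0.75,"ty":0,"tz":0,"fingers":8},{"ax":-0.6,"ay":0,"az":0,"tx":-0.9,"ty":0,"tz":0,"fingers":8},{"ax":-0.7,"ay":0,"az":0,"tx":-1.0,"ty":0,"tz":0,"fingers":8},{"ax":-0.7,"ay":0,"az":0,"tx":-1.0,"ty":0,"tz":0,"fingers":8}]' 20; python3 fm.py; python3 goal.py .4954 .06905 .1253 0
```

```text
t: 13.5
ee_pos: [0.4953, 0.0691, 0.1253]
tool_rot: [-0.013, 0.707, 0.013, 0.707]
force: [-0.2, 1.0, -0.0]
width: 0.138
mean F [-0.33  0.13  0.35] M [0.047 0.065 0.042] w 11.61
t 13.7 p [495.35  69.08 125.28] q6 -0.035 F [-0.55 -0.38 -0.13] M [0.079 0.054 0.041] w 11.6
tilt x [-0.0002 -0.0003] z [0.999 0.034]
shift [-0.02 -0.03  0.05] rot [ 0.     -0.0002  0.0003] level-only [ 0.     -0.0002  0.0003]
```

```bash
python3 -m pendant '[{"ax":-0.1,"ay":0,"az":0,"tx":-0.15,"ty":0,"tz":0,"fingers":8},{"ax":-0.2,"ay":0,"az":0,"tx":-0.3,"ty":0,"tz":0,"fingers":8},{"ax":-0.3,"ay":0,"az":0,"tx":-0.45,"ty":0,"tz":0,"fingers":8},{"ax":-0.4,"ay":0,"az":0,"tx":-0.6,"ty":0,"tz":0,"fingers":8},{"ax":-0.5,"ay":0,"az":0,"tx":-0.75,"ty":0,"tz":0,"fingers":8},{"ax":-0.6,"ay":0,"az":0,"tx":-0.9,"ty":0,"tz":0,"fingers":8},{"ax":-0.7,"ay":0,"az":0,"tx":-1.0,"ty":0,"tz":0,"fingers":8},{"ax":-0.7,"ay":0,"az":0,"tx":-1.0,"ty":0,"tz":0,"fingers":8}]' 20; python3 fm.py; python3 goal.py .4954 .06905 .1263 0; python3 - <<'E'
from h import *
d=snap("wrist","w11.png",(160,160,360,310),4)
E
```

```text
t: 14.37
ee_pos: [0.4953, 0.0691, 0.1263]
tool_rot: [-0.254, 0.66, 0.254, 0.66]
force: [0.5, 0.7, 0.5]
width: 0.137
mean F [ 0.01 -0.37  0.11] M [-0.021  0.059  0.014] w 11.29
t 14.57 p [495.34  69.07 126.28] q6 -0.733 F [-0.22 -0.5   0.22] M [0.034 0.081 0.014] w 11.3
tilt x [-0.0002 -0.0004] z [0.744 0.668]
shift [-0.02 -0.05  0.03] rot [ 0.     -0.0004  0.0002] level-only [ 0.     -0.0004  0.0002]
```

View pics/w11.png

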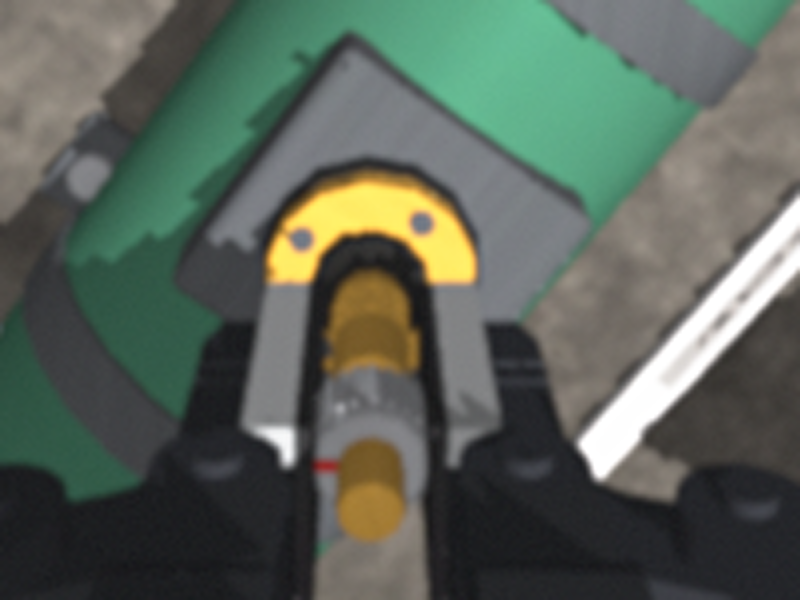

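Mark unmoved at (326,466); 3.1 rad turned. From here I take small steps, watching for the end stop via torque and mark slip.

```bash
python3 -m pendant '[{"ax":-0.08,"ay":0,"az":0,"tx":-0.11,"ty":0,"tz":0,"fingers":8},{"ax":-0.16,"ay":0,"az":0,"tx":-0.23,"ty":0,"tz":0,"fingers":8},{"ax":-0.24,"ay":0,"az":0,"tx":-0.34,"ty":0,"tz":0,"fingers":8},{"ax":-0.3,"ay":0,"az":0,"tx":-0.43,"ty":0,"tz":0,"fingers":8}]' 20; python3 fm.py; python3 goal.py .4954 .06905 .1267 0;python3 -m pendant '[{"ax":-0.08,"ay":0,"az":0,"tx":-0.11,"ty":0,"tz":0,"fingers":8},{"ax":-0.16,"ay":0,"az":0,"tx":-0.23,"ty":0,"tz":0,"fingers":8},{"ax":-0.2,"ay":0,"az":0,"tx":-0.29,"ty":0,"tz":0,"fingers":8},{"ax":-0.2,"ay":0,"az":0,"tx":-0.29,"ty":0,"tz":0,"fingers":8}]' 20; python3 fm.py; python3 goal.py .4954 .06905 .1270 0; python3 - <<'E'
from h import *
d=snap("wrist","w12.png",(220,250,290,310),10)
E
```

```text
t: 14.95
ee_pos: [0.4953, 0.069, 0.1267]
tool_rot: [-0.349, 0.615, 0.349, 0.615]
force: [0.4, 0.0, 0.1]
width: 0.135
mean F [-0.24 -0.52  0.48] M [0.005 0.098 0.008] w 11.58
t 15.15 p [495.33  69.05 126.69] q6 -1.031 F [-0.28 -0.83  0.77] M [ 0.014  0.092 -0.007] w 11.6
tilt x [-0.0002 -0.0004] z [0.515 0.857]
shift [-0.01 -0.06  0.04] rot [ 0.     -0.0005  0.    ] level-only [ 0.     -0.0005  0.    ]
t: 15.48
ee_pos: [0.4953, 0.069, 0.1269]
tool_rot: [-0.407, 0.578, 0.407, 0.578]
force: [-0.3, 0.0, -0.7]
width: 0.131
mean F [0.35 0.14 0.21] M [ 0.009  0.065 -0.104] w 11.95
t 15.68 p [495.29  69.05 126.93] q6 -1.229 F [0.33 0.31 0.91] M [ 0.026  0.054 -0.092] w 11.9
tilt x [-0.0003 -0.0004] z [0.336 0.942]
shift [-0.07 -0.11  0.04] rot [-0.     -0.0005 -0.0002] level-only [-0.     -0.0005 -0.0002]
```

View pics/w12.png

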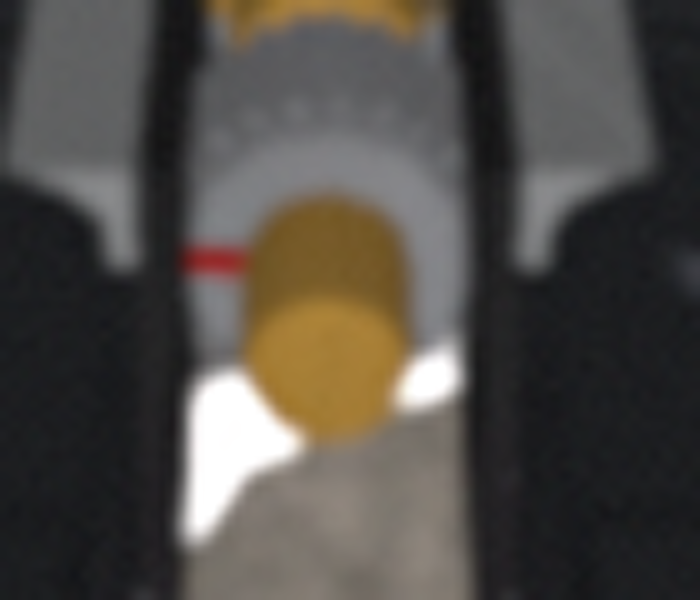

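The moment jumped to Mz≈−0.10 N m at 3.6 rad, so this looks like the stop. One more small turn without lift to confirm.

```bash
python3 -m pendant '[{"ax":-0.05,"ay":0,"az":0,"tx":0,"ty":0,"tz":0,"fingers":8},{"ax":-0.1,"ay":0,"az":0,"tx":0,"ty":0,"tz":0,"fingers":8},{"ax":-0.1,"ay":0,"az":0,"tx":0,"ty":0,"tz":0,"fingers":8}]' 20; python3 fm.py; python3 goal.py .4954 .06905 .1270 0;  python3 - <<'E'
from h import *
d=snap("wrist","w13.png",(220,250,290,310),10)
E
```

```text
t: 15.98
ee_pos: [0.4953, 0.0691, 0.127]
tool_rot: [-0.436, 0.557, 0.436, 0.557]
force: [-1.3, 0.4, -0.6]
width: 0.135
mean F [-0.41  0.23  0.25] M [0.039 0.055 0.002] w 11.79
t 16.18 p [495.32  69.05 126.94] q6 -1.329 F [-0.29  0.76 -1.05] M [ 0.047  0.094 -0.001] w 11.8
tilt x [-0.0002 -0.0004] z [0.241 0.97 ]
shift [-0.06 -0.08  0.02] rot [-0.     -0.0005 -0.0001] level-only [-0.     -0.0005 -0.0001]
```

View pics/w13.png

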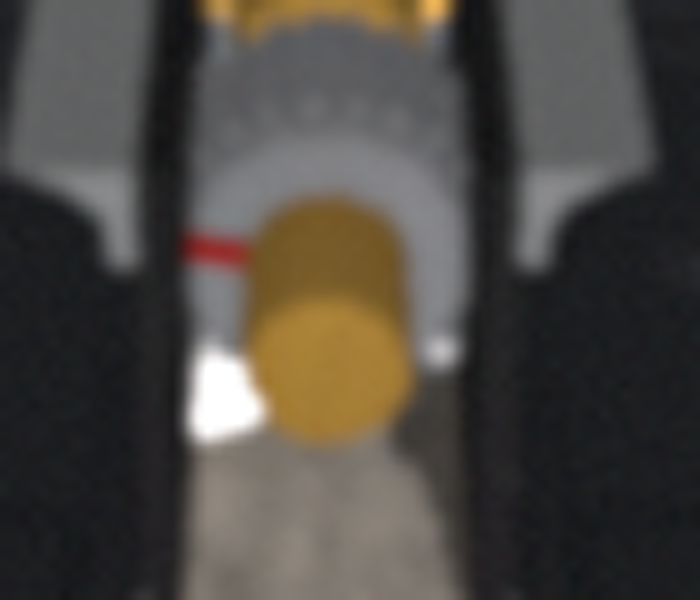

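The mark slid by ~0.15 rad relative to the jaws, meaning the nut hit the stop and the pads slipped. I'll seat it once more so it is firmly at the top.

```bash
python3 -m pendant '[{"ax":-0.04,"ay":0,"az":0,"tx":0,"ty":0,"tz":0,"fingers":8},{"ax":-0.08,"ay":0,"az":0,"tx":0,"ty":0,"tz":0,"fingers":8},{"ax":-0.08,"ay":0,"az":0,"tx":0,"ty":0,"tz":0,"fingers":8}]' 20; python3 fm.py; python3 goal.py .4954 .06905 .1270 0;  python3 - <<'E'
from h import *
d=snap("wrist","w14.png",(220,250,290,310),10)
E
```

```text
t: 16.48
ee_pos: [0.4953, 0.0691, 0.1269]
tool_rot: [-0.458, 0.539, 0.458, 0.539]
force: [0.9, -0.3, 0.4]
width: 0.139
mean F [-0.43 -0.19 -0.27] M [0.01  0.045 0.029] w 11.78
t 16.68 p [495.27  69.06 126.9 ] q6 -1.408 F [ 0.32  0.76 -0.55] M [ 0.054  0.056 -0.   ] w 11.8
tilt x [-0.0003 -0.0005] z [0.163 0.987]
shift [-0.1  -0.13  0.01] rot [-0.     -0.0005 -0.0003] level-only [-0.     -0.0005 -0.0003]
```

View pics/w14.png

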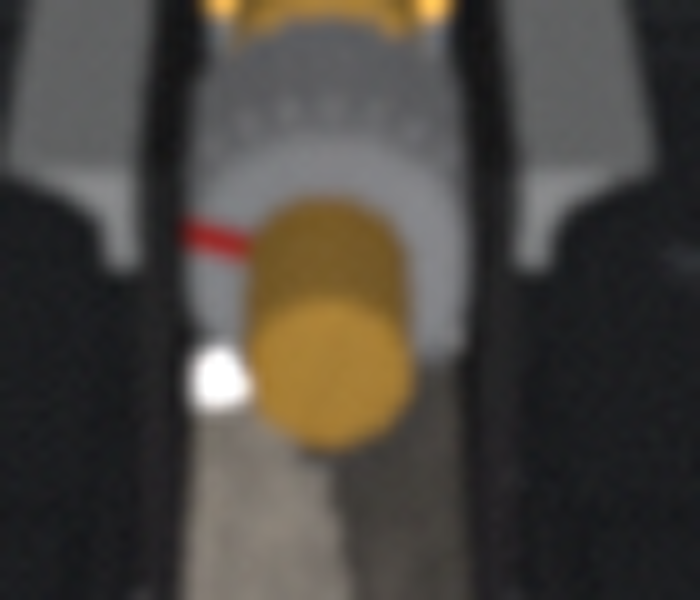

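Slip confirmed (the mark has moved again by exactly the jaw turn), so the nut is at its top stop. Now I'll open, rise, and close the fingers above the tip.

```bash
python3 -m pendant '[{"ax":0,"ay":0,"az":0,"tx":0,"ty":0,"tz":0,"fingers":20},{"ax":0,"ay":0,"az":0,"tx":0,"ty":0,"tz":0,"fingers":30},{"ax":0,"ay":0,"az":0,"tx":0,"ty":0,"tz":0,"fingers":30},{"ax":0,"ay":0,"az":0,"tx":-15,"ty":0,"tz":0,"fingers":30},{"ax":0,"ay":0,"az":0,"tx":-30,"ty":0,"tz":0,"fingers":30},{"ax":0,"ay":0,"az":0,"tx":-45,"ty":0,"tz":0,"fingers":30},{"ax":0,"ay":0,"az":0,"tx":-60,"ty":0,"tz":0,"fingers":30},{"ax":0,"ay":0,"az":0,"tx":-60,"ty":0,"tz":0,"fingers":30}]' 20; python3 goal.py .4954 .06905 .185 0;  python3 - <<'E'
from h import *
d=snap("wrist","w15.png",(160,160,360,310),4)
E
```

```text
t: 17.4
ee_pos: [0.4979, 0.0691, 0.1905]
tool_rot: [-0.459, 0.538, 0.456, 0.541]
force: [0.3, -0.3, -0.2]
width: 0.351
t 17.4 p [497.88  69.09 190.45] q6 -1.408 F [ 0.32 -0.33 -0.17] M [ 0.035 -0.02  -0.015] w 30.0
tilt x [ 0.0067 -0.0005] z [0.163 0.987]
shift [ 5.43  2.48 -0.45] rot [-0.      0.0006  0.0067] level-only [-0.      0.0006  0.0067]
```

View pics/w15.png

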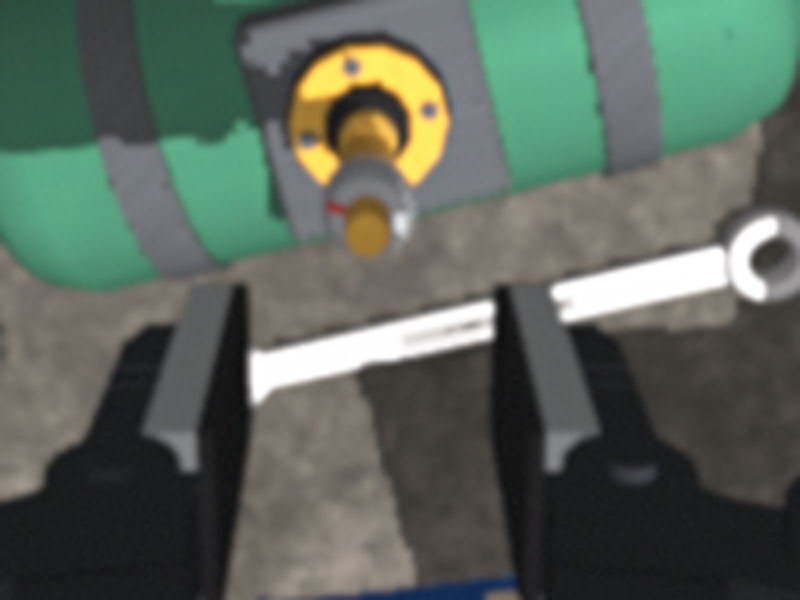

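Clean release; the tip is free. Level, centre over the axis and close the fingers.

```bash
python3 -m pendant '[{"ax":0,"ay":0.0006,"az":0.0067,"tx":5,"ty":2.5,"tz":-0.45,"fingers":15},{"ax":0,"ay":0.0006,"az":0.0067,"tx":5,"ty":2.5,"tz":-0.45,"fingers":5},{"ax":0,"ay":0.0006,"az":0.0067,"tx":5,"ty":2.5,"tz":-0.45,"fingers":0},{"ax":0,"ay":0.0006,"az":0.0067,"tx":5,"ty":2.5,"tz":-0.45,"fingers":0},{"ax":0,"ay":0.0006,"az":0.0067,"tx":5,"ty":2.5,"tz":-0.45,"fingers":0},{"ax":0,"ay":0.0006,"az":0.0067,"tx":5,"ty":2.5,"tz":-0.45,"fingers":0}]' 30; python3 goal.py .4954 .06905 .175 0; python3 fm.py
```

```text
t: 17.95
ee_pos: [0.4942, 0.069, 0.1833]
tool_rot: [-0.457, 0.54, 0.458, 0.538]
force: [1.6, -0.0, 0.5]
width: 0.002
t 17.95 p [494.19  69.03 183.33] q6 -1.409 F [ 1.63 -0.03  0.5 ] M [-0.   -0.   -0.01] w 0.1
tilt x [-0.0032  0.    ] z [0.163 0.987]
shift [ 8.32 -1.22  0.22] rot [-0.     -0.0005 -0.0032] level-only [-0.     -0.0005 -0.0032]
mean F [ 0.21 -0.03 -0.38] M [-0.012 -0.003  0.005] w 0.13
```

```bash
python3 goal.py .4954 .06905 .172 0; python3 -m pendant '[{"ax":0,"ay":0,"az":-0.001,"tx":4,"ty":-0.3,"tz":0,"fingers":0},{"ax":0,"ay":0,"az":-0.001,"tx":8,"ty":-0.5,"tz":0,"fingers":0},{"ax":0,"ay":0,"az":-0.001,"tx":10,"ty":-0.5,"tz":0,"fingers":0},{"ax":0,"ay":0,"az":-0.001,"tx":10,"ty":-0.5,"tz":0,"fingers":0}]' 30;python3 fm.py; python3 goal.py .4954 .06905 .160 0;  python3 - <<'E'
from h import *
d=snap("wrist","w16.png",(160,160,360,310),4)
d=snap("side","s16.png",(240,120,360,210),6)
E
```

```text
t 18.15 p [494.47  69.05 183.81] q6 -1.409 F [ 0.08 -0.38 -0.36] M [-0.03   0.038  0.022] w 0.1
tilt x [-0.0023  0.    ] z [0.163 0.987]
shift [11.81 -0.95  0.15] rot [-0.     -0.0003 -0.0023] level-only [-0.     -0.0003 -0.0023]
t: 18.48
ee_pos: [0.4943, 0.0689, 0.1728]
tool_rot: [-0.457, 0.54, 0.458, 0.538]
force: [0.7, -0.3, -0.6]
width: 0.004
mean F [ 0.12 -0.02  0.16] M [-0.018  0.016 -0.005] w -0.0
t 18.68 p [495.02  68.95 173.85] q6 -1.409 F [0.22 0.53 0.14] M [-0.013  0.035 -0.035] w -0.0
tilt x [-0.0012 -0.0002] z [0.163 0.987]
shift [13.85 -0.37  0.17] rot [-0.     -0.0004 -0.0012] level-only [-0.     -0.0004 -0.0012]
```

View pics/w16.png

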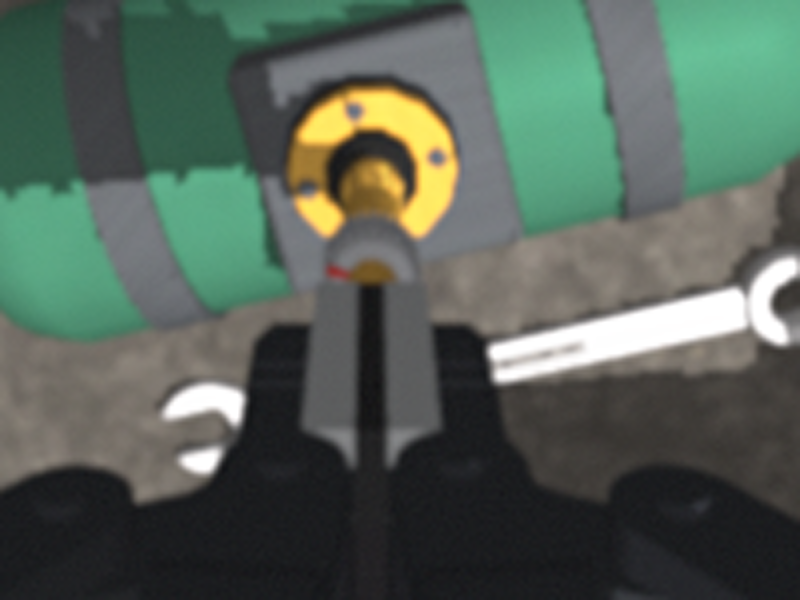

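View pics/s16.png

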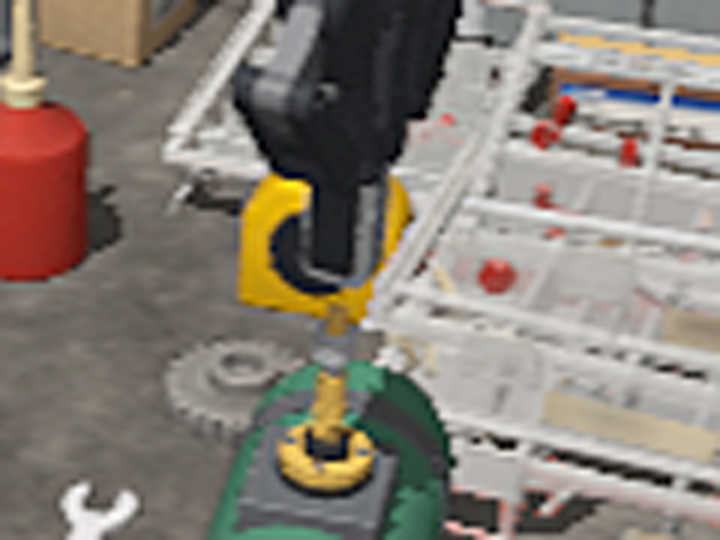

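The closed fingertips are in line over the tip (pin at column 373, finger midline 372; side view shows them just above the pin). I'll descend slowly and feel for contact.

```bash
python3 -m pendant '[{"ax":0,"ay":0,"az":-0.001,"tx":1,"ty":-0.3,"tz":0.15,"fingers":0},{"ax":0,"ay":0,"az":-0.001,"tx":2,"ty":-0.3,"tz":0.15,"fingers":0},{"ax":0,"ay":0,"az":-0.001,"tx":3,"ty":-0.3,"tz":0.15,"fingers":0},{"ax":0,"ay":0,"az":-0.001,"tx":4,"ty":-0.3,"tz":0.15,"fingers":0},{"ax":0,"ay":0,"az":-0.001,"tx":5,"ty":-0.3,"tz":0.15,"fingers":0},{"ax":0,"ay":0,"az":-0.001,"tx":6,"ty":-0.3,"tz":0.15,"fingers":0},{"ax":0,"ay":0,"az":-0.001,"tx":7,"ty":-0.3,"tz":0.15,"fingers":0},{"ax":0,"ay":0,"az":-0.001,"tx":8,"ty":-0.3,"tz":0.15,"fingers":0}]' 30;python3 goal.py .4954 .06905 .160 0; python3 fm.py; python3 goal.py .4954 .06905 .160 0;  python3 - <<'E'
from h import *
d=snap("side","s17.png",(240,120,360,210),6)
E
```

```text
t: 19.45
ee_pos: [0.4954, 0.0691, 0.1658]
tool_rot: [-0.457, 0.539, 0.457, 0.539]
force: [0.5, 0.3, -0.7]
width: -0.001
t 19.45 p [495.38  69.06 165.84] q6 -1.408 F [ 0.52  0.34 -0.73] M [-0.03   0.006  0.052] w -0.1
tilt x [-0.     -0.0003] z [0.163 0.987]
shift [ 5.84 -0.02 -0.  ] rot [ 0.     -0.0003  0.    ] level-only [ 0.     -0.0003  0.    ]
mean F [ 0.19 -0.08 -0.08] M [ 0.022  0.004 -0.007] w -0.51
t 19.65 p [495.4   69.07 165.94] q6 -1.408 F [ 0.31  1.05 -0.12] M [0.019 0.046 0.043] w -0.5
tilt x [-0.     -0.0003] z [0.163 0.987]
shift [ 5.94 -0.   -0.02] rot [ 0.     -0.0003  0.    ] level-only [ 0.     -0.0003  0.    ]
```

View pics/s17.png

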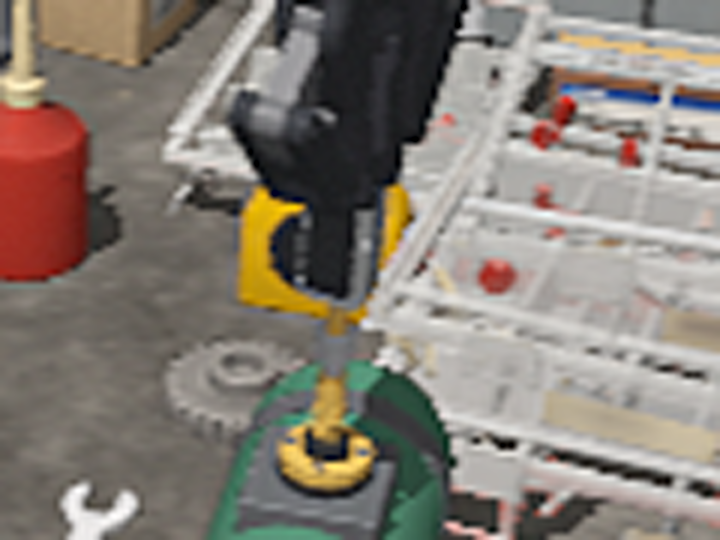

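Almost touching. Steps of 0.5 mm from here.

```bash
python3 -m pendant '[{"ax":0,"ay":0,"az":0,"tx":0.5,"ty":0,"tz":0,"fingers":0},{"ax":0,"ay":0,"az":0,"tx":1,"ty":0,"tz":0,"fingers":0},{"ax":0,"ay":0,"az":0,"tx":1.5,"ty":0,"tz":0,"fingers":0},{"ax":0,"ay":0,"az":0,"tx":2,"ty":0,"tz":0,"fingers":0}]' 30; python3 fm.py; python3 goal.py .4954 .06905 .160 0
```

```text
t: 20.03
ee_pos: [0.4955, 0.0691, 0.164]
tool_rot: [-0.457, 0.539, 0.457, 0.539]
force: [-0.6, 0.1, -0.0]
width: 0.0
mean F [-0.07 -0.06  0.06] M [0.004 0.013 0.009] w 0.17
t 20.23 p [495.43  69.05 163.98] q6 -1.408 F [-0.62 -0.62 -0.34] M [0.043 0.036 0.018] w 0.2
tilt x [ 0.     -0.0003] z [0.163 0.987]
shift [ 3.98  0.03 -0.01] rot [ 0.     -0.0003  0.0001] level-only [ 0.     -0.0003  0.0001]
```

```bash
python3 -m pendant '[{"ax":0,"ay":0,"az":0,"tx":0.5,"ty":0,"tz":0,"fingers":0},{"ax":0,"ay":0,"az":0,"tx":1,"ty":0,"tz":0,"fingers":0},{"ax":0,"ay":0,"az":0,"tx":1.5,"ty":0,"tz":0,"fingers":0},{"ax":0,"ay":0,"az":0,"tx":2,"ty":0,"tz":0,"fingers":0}]' 30; python3 fm.py; python3 goal.py .4954 .06905 .160 0
```

```text
t: 20.57
ee_pos: [0.4954, 0.0691, 0.1619]
tool_rot: [-0.457, 0.539, 0.457, 0.539]
force: [0.1, 0.2, 0.2]
width: -0.001
mean F [0.03 0.17 0.28] M [ 0.022  0.008 -0.013] w 0.22
t 20.77 p [495.44  69.04 161.95] q6 -1.408 F [0.5  0.29 0.27] M [-0.022  0.021  0.02 ] w 0.2
tilt x [ 0.     -0.0003] z [0.163 0.987]
shift [1.95 0.04 0.  ] rot [ 0.     -0.0003  0.0001] level-only [ 0.     -0.0003  0.0001]
```

```bash
python3 -m pendant '[{"ax":0,"ay":0,"az":0,"tx":0.5,"ty":0,"tz":0,"fingers":0},{"ax":0,"ay":0,"az":0,"tx":1,"ty":0,"tz":0,"fingers":0},{"ax":0,"ay":0,"az":0,"tx":1.5,"ty":0,"tz":0,"fingers":0},{"ax":0,"ay":0,"az":0,"tx":1.5,"ty":0,"tz":0,"fingers":0}]' 30; python3 fm.py; python3 goal.py .4954 .06905 .160 0
```

```text
t: 21.1
ee_pos: [0.4958, 0.0691, 0.161]
tool_rot: [-0.458, 0.539, 0.457, 0.539]
force: [-1.5, 1.0, 3.1]
width: 0.001
mean F [-0.46 -0.15  2.97] M [-0.013  0.045 -0.003] w 0.17
t 21.3 p [495.75  69.07 160.86] q6 -1.408 F [ 0.48 -0.17  2.3 ] M [ 0.006  0.046 -0.02 ] w 0.2
tilt x [ 0.0008 -0.0003] z [0.163 0.987]
shift [ 0.86  0.35 -0.07] rot [ 0.     -0.0002  0.0008] level-only [ 0.     -0.0002  0.0008]
```

Contact felt: Fz≈3 N (the spring preload) at TCP z≈160.9 mm. The valve opens at about 156.9 (9 N) and the stop is at 155.4. I'll press in stages.

```bash
python3 -m pendant '[{"ax":0,"ay":0,"az":0.0008,"tx":0.5,"ty":0.2,"tz":0,"fingers":0},{"ax":0,"ay":0,"az":0.0008,"tx":1,"ty":0.2,"tz":0,"fingers":0},{"ax":0,"ay":0,"az":0.0008,"tx":1.5,"ty":0.2,"tz":0,"fingers":0},{"ax":0,"ay":0,"az":0.0008,"tx":2,"ty":0.2,"tz":0,"fingers":0},{"ax":0,"ay":0,"az":0.0008,"tx":2.5,"ty":0.2,"tz":0,"fingers":0},{"ax":0,"ay":0,"az":0.0008,"tx":2.5,"ty":0.2,"tz":0,"fingers":0}]' 30; python3 fm.py; python3 goal.py .4955 .06905 .1563 0
```

```text
t: 21.8
ee_pos: [0.496, 0.0691, 0.1588]
tool_rot: [-0.458, 0.539, 0.457, 0.539]
force: [0.3, -0.2, 4.8]
width: 0.002
mean F [-0.55  0.04  5.59] M [-0.006  0.093 -0.005] w -0.22
t 22.0 p [495.99  69.08 158.9 ] q6 -1.408 F [-0.86 -0.01  5.58] M [ 0.002  0.046 -0.041] w -0.2
tilt x [ 0.001  -0.0002] z [0.163 0.987]
shift [ 2.6   0.48 -0.11] rot [ 0.    -0.     0.001] level-only [ 0.    -0.     0.001]
```

Force and travel agree (5.6 N at about 1.8–2 mm). Aim for z≈156.0 (4.6 mm, ~10 N).

```bash
python3 -m pendant '[{"ax":0,"ay":0,"az":0.001,"tx":0.5,"ty":0.3,"tz":0,"fingers":0},{"ax":0,"ay":0,"az":0.001,"tx":1,"ty":0.4,"tz":0,"fingers":0},{"ax":0,"ay":0,"az":0.001,"tx":1.5,"ty":0.4,"tz":0,"fingers":0},{"ax":0,"ay":0,"az":0.001,"tx":2,"ty":0.4,"tz":0,"fingers":0},{"ax":0,"ay":0,"az":0.001,"tx":2.5,"ty":0.4,"tz":0,"fingers":0},{"ax":0,"ay":0,"az":0.001,"tx":3,"ty":0.4,"tz":0,"fingers":0},{"ax":0,"ay":0,"az":0.001,"tx":3.2,"ty":0.4,"tz":0,"fingers":0},{"ax":0,"ay":0,"az":0.001,"tx":3.2,"ty":0.4,"tz":0,"fingers":0}]' 30; python3 fm.py; python3 goal.py .4955 .06905 .1560 0; python3 fm.py
```

```text
t: 22.67
ee_pos: [0.4966, 0.0692, 0.157]
tool_rot: [-0.458, 0.539, 0.457, 0.54]
force: [-1.4, -0.3, 7.8]
width: -0.0
mean F [-1.07 -0.29  8.29] M [-0.021  0.193  0.006] w 0.12
t 22.87 p [496.54  69.13 157.01] q6 -1.409 F [-0.67 -0.56  7.76] M [0.022 0.169 0.046] w 0.1
tilt x [ 0.002  -0.0001] z [0.163 0.987]
shift [ 1.    1.02 -0.24] rot [-0.      0.0002  0.002 ] level-only [-0.      0.0002  0.002 ]
mean F [-1.13 -0.06  7.82] M [-0.044  0.185  0.007] w -0.28
```

```bash
python3 -m pendant '[{"ax":0,"ay":0,"az":0.002,"tx":0.5,"ty":0.5,"tz":-0.2,"fingers":0},{"ax":0,"ay":0,"az":0.002,"tx":1,"ty":1,"tz":-0.2,"fingers":0},{"ax":0,"ay":0,"az":0.002,"tx":1.5,"ty":1.4,"tz":-0.2,"fingers":0},{"ax":0,"ay":0,"az":0.002,"tx":2,"ty":1.4,"tz":-0.2,"fingers":0},{"ax":0,"ay":0,"az":0.002,"tx":2.4,"ty":1.4,"tz":-0.2,"fingers":0},{"ax":0,"ay":0,"az":0.002,"tx":2.4,"ty":1.4,"tz":-0.2,"fingers":0}]' 30; python3 fm.py; python3 goal.py .4955 .06905 .1558 0
```

```text
t: 23.57
ee_pos: [0.4965, 0.0692, 0.1563]
tool_rot: [-0.458, 0.538, 0.457, 0.54]
force: [-0.5, 0.7, 8.8]
width: -0.002
mean F [-0.71 -0.49  8.7 ] M [-0.009  0.176  0.031] w 0.22
t 23.77 p [496.48  69.14 156.33] q6 -1.409 F [ 0.59 -0.98  8.59] M [0.04  0.16  0.042] w 0.2
tilt x [0.003  0.0002] z [0.163 0.987]
shift [ 0.53  0.96 -0.25] rot [-0.      0.0007  0.0029] level-only [-0.      0.0007  0.0029]
```

```bash
python3 -m pendant '[{"ax":0,"ay":0,"az":0.005,"tx":1.5,"ty":1.4,"tz":-0.2,"fingers":0},{"ax":0,"ay":0,"az":0.005,"tx":2.0,"ty":1.7,"tz":-0.2,"fingers":0},{"ax":0,"ay":0,"az":0.005,"tx":2.5,"ty":1.7,"tz":-0.2,"fingers":0},{"ax":0,"ay":0,"az":0.005,"tx":2.5,"ty":1.7,"tz":-0.2,"fingers":0},{"ax":0,"ay":0,"az":0.005,"tx":2.5,"ty":1.7,"tz":-0.2,"fingers":0}]' 30; python3 fm.py; python3 goal.py .4955 .06905 .1558 0;  python3 - <<'E'
from h import *
d=snap("wrist","w18.png",(160,160,360,310),4)
d=snap("side","s18.png",(240,120,360,210),6)
E
```

```text
t: 24.18
ee_pos: [0.4964, 0.0692, 0.1558]
tool_rot: [-0.458, 0.539, 0.457, 0.54]
force: [-0.3, -1.9, 9.1]
width: -0.004
mean F [-0.89 -0.05  9.99] M [-0.042  0.146 -0.003] w 0.14
t 24.38 p [496.41  69.2  155.83] q6 -1.41 F [-1.07  0.47  9.67] M [-0.047  0.122  0.032] w 0.1
tilt x [0.0017 0.0009] z [0.163 0.987]
shift [ 0.02  0.87 -0.3 ] rot [-0.      0.0011  0.0015] level-only [-0.      0.0011  0.0015]
```

View pics/w18.png

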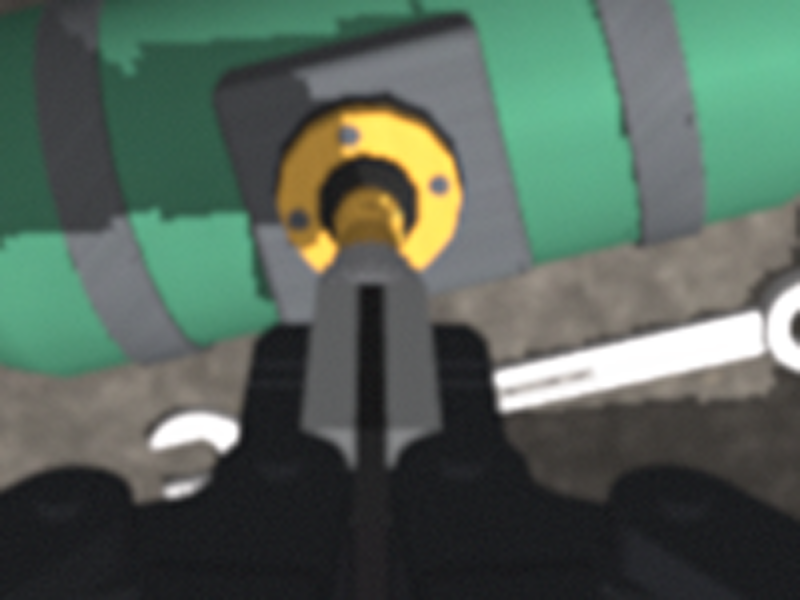

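View pics/s18.png

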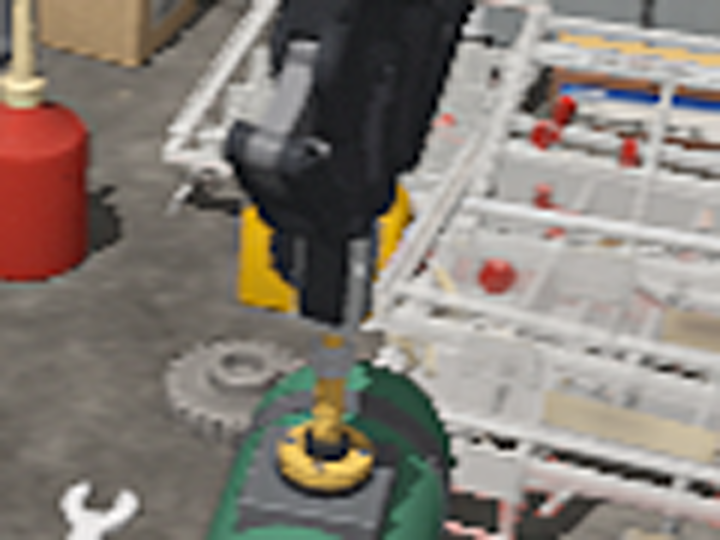

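Fz≈9.8 N and 5.0 mm of travel by position (4.5–4.6 mm by force): the valve is open and not on its stop. I'll hold this target with camera calls (clock runs, target held) for about 3 s while monitoring.

```bash
python3 - <<'E'
from h import *
F=[]
for i in range(60):
    env.get_image("top"); s=env.observe(); F.append(s["force"])
    if i%10==9: print(round(s["t"],2),(s["ee_pos"]*1000).round(2),np.mean(F[-10:],0).round(2),np.max(F[-10:],0).round(1)); 
    if np.mean([f[2] for f in F[-5:]])>12.5: print("HIGH");break
E
```

```text
24.98 [496.41  69.21 155.84] [-0.78 -0.11  9.77] [-0.2  1.  10.4]
25.48 [496.4   69.19 155.82] [-0.74 -0.19  9.92] [ 0.4  0.9 10.4]
25.98 [496.4   69.22 155.86] [-0.87 -0.29  9.99] [-0.1  0.7 10.4]
26.48 [496.39  69.19 155.81] [-0.82 -0.08  9.94] [-0.   0.8 10.6]
26.98 [496.38  69.2  155.81] [-0.94 -0.23  9.89] [-0.5  0.7 10.6]
27.48 [496.41  69.2  155.82] [-1.    0.32 10.  ] [-0.5  1.  10.6]
```

Steady 9.9 N (4.6 mm) for over 3 s. Letting it spring back gently, then retreating upward.

```bash
python3 -m pendant '[{"ax":0,"ay":0,"az":0,"tx":-1,"ty":0.5,"tz":0,"fingers":0},{"ax":0,"ay":0,"az":0,"tx":-2,"ty":0.5,"tz":0,"fingers":0},{"ax":0,"ay":0,"az":0,"tx":-3,"ty":0.5,"tz":0,"fingers":0},{"ax":0,"ay":0,"az":0,"tx":-4,"ty":0.5,"tz":0,"fingers":0},{"ax":0,"ay":0,"az":0,"tx":-6,"ty":0.5,"tz":0,"fingers":0},{"ax":0,"ay":0,"az":0,"tx":-9,"ty":0.5,"tz":0,"fingers":0},{"ax":0,"ay":0,"az":0,"tx":-15,"ty":0.5,"tz":0,"fingers":0},{"ax":0,"ay":0,"az":0,"tx":-25,"ty":0.5,"tz":0,"fingers":0}]' 30; python3 goal.py .4955 .06905 .24 0; python3 -m pendant '[{"ax":0,"ay":0,"az":0,"tx":-20,"ty":0,"tz":0,"fingers":0},{"ax":0,"ay":0,"az":0,"tx":-40,"ty":0,"tz":0,"fingers":0},{"ax":0,"ay":0,"az":0,"tx":-60,"ty":0,"tz":0,"fingers":0},{"ax":0,"ay":0,"az":0,"tx":-60,"ty":0,"tz":0,"fingers":0},{"ax":0,"ay":0,"az":0,"tx":-60,"ty":0,"tz":0,"fingers":0},{"ax":0,"ay":0,"az":0,"tx":-60,"ty":0,"tz":0,"fingers":0}]' 30; python3 fm.py; python3 goal.py .4955 .06905 .24 0; python3 - <<'E'
from h import *
a=env.get_image("wrist")["color"]; b=env.get_image("side")["color"]; 
cv2.imwrite("pics/w19.png",a)
cv2.imwrite("pics/s19.png",cv2.resize(b[140:230,250:340],None,fx=6,fy=6,interpolation=cv2.INTER_CUBIC))
d=env.get_image("top");c=d["color"]
for n in("gear","spanner_13","tape_roll"):
  r=env.place_of("top",n)[:1];print(n,[(np.round(x["centre"],1),atz(d,x["centre"],0).round(3)) for x in r])
E
```

```text
t: 28.15
ee_pos: [0.4943, 0.0693, 0.1795]
tool_rot: [-0.457, 0.54, 0.458, 0.539]
force: [0.9, 0.6, 0.5]
width: -0.0
t 28.15 p [494.32  69.26 179.54] q6 -1.409 F [0.88 0.6  0.53] M [-0.023  0.012  0.008] w -0.0
tilt x [-0.0024  0.0009] z [0.163 0.987]
shift [-6.047e+01 -1.050e+00  2.000e-02] rot [ 0.      0.0005 -0.0025] level-only [ 0.      0.0005 -0.0025]
t: 28.65
ee_pos: [0.494, 0.0692, 0.239]
tool_rot: [-0.456, 0.54, 0.458, 0.539]
force: [-0.5, 0.2, -1.0]
width: 0.001
mean F [-0.04 -0.21 -0.63] M [ 0.016 -0.012  0.002] w -0.16
t 28.85 p [493.53  69.22 238.01] q6 -1.409 F [ 0.12  0.32 -0.51] M [-0.005 -0.023  0.022] w -0.2
tilt x [-0.0052  0.001 ] z [0.163 0.987]
shift [-2.   -1.96  0.15] rot [ 0.      0.0001 -0.0053] level-only [ 0.      0.0001 -0.0053]
gear [(array([311.3, 200.5]), array([ 0.557, -0.08 ,  0.   ]))]
spanner_13 []
tape_roll [(array([240.1, 261.2]), array([0.412, 0.091, 0.   ]))]
```

View pics/s19.png

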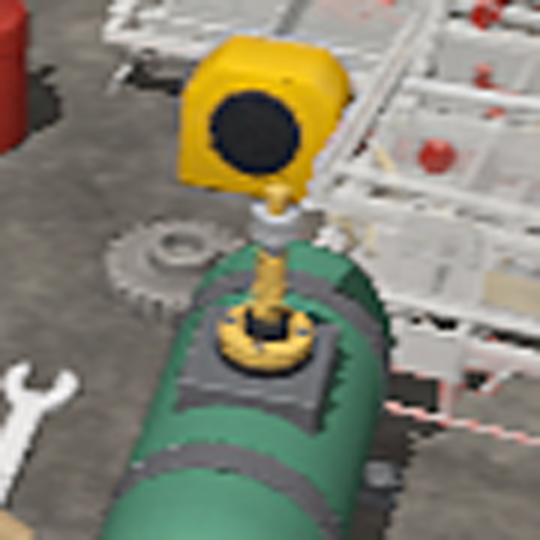

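View pics/w19.png

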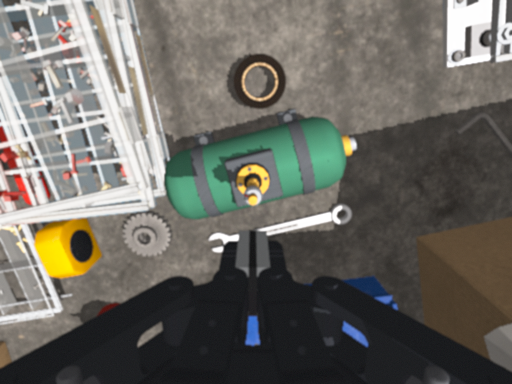

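The side view shows the nut raised (about (275,225) zoomed) with the pin standing out again above it at (278,195) and the stem upright. In the wrist view the gear, spanner and tape roll lie undisturbed, and the arm touches nothing, so I'm handing in.

```bash
python3 -c "
from workcell import env
print(env.hand_in())"
```

```text
the job is handed in; nothing more can be done
None
```

The receiver is vented and the job is handed in, at about 29 s of the 72 s allowed; the hand-in reported no verdict.

- **Nut:** I centred the jaws on the nut with the wrist camera in two orientations, gripped it at 20 N and turned it counterclockwise about 3.6 rad, lifting 1.43 mm per rad. The stop showed as a moment of about −0.10 N m. After that the nut's red mark slipped in the jaws twice while it stood still, so it is at the top of its thread.
- **Pressing:** The tip was felt at about 3 N, then pressed slowly to a steady 9.9 N. It stayed there for over 3 s, with single readings peaking at 10.6 N, under the 15 N limit. I then let it spring back.
- **Side force:** Mean side force stayed at about 1.1 N or less.

**Last checks:** The pictures show the tip out again, the nut raised, the stem upright and the arm clear at z ≈ 0.24 m, reading about zero force.

**What disagreed or was missed:**
- The press depth is about 4.6 mm by force but about 5.0 mm by position. Both are past the 4 mm opening point and short of the 5.5 mm stop.
- While pressing, the tool drifted about 1 mm forward under load.
- On the last look the network did not find the spanner, though the wrist picture shows it where it lay. The tape roll reading differed by 9 mm from the first top-camera one, which I put down to network scatter, as the arm was never near it.

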